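# Refill the empty cells of the objective rack

## Task

Two canisters with spare objectives have been left out of the microscope's storage rack: the orange-capped one stands on the bench, the blue-capped one has fallen over. Stand the blue one up on the bench, cap up, and let go of it before it goes into the rack; put the two canisters, caps up, into the rack's two empty cells, one in each and right down on the pad. They hold lenses, so set them down rather than drop them, and leave everything else as it is.

Things in the scene. Friction and masses are not known exactly. Their poses are not given: they have to be found in the camera images.
- rack: fixed aluminium rack, 140 (x) x 202 (y) x 51 mm high: 6 mm base plate, thin posts at its edges, 6 mm top plate with six round holes 44 mm across (rims bevelled 2 mm), 2 rows of 3, 62 mm apart both ways; under each a black rubber pad. Four cells are taken, two are empty (pad bare); which ones changes. Origin: under its centre at bench height; z up; yaw within 0.25 rad of square to the robot.
- blue_can: the fallen one: octagonal objective canister, 36 mm across flats (39 over corners), 64 mm tall, light grey with a blue cap (top 20 mm, same width), 0.12 to 0.2 kg. Origin: centre of its base; z along its axis to the cap; flats face x, y and every 45 degrees between. Lies on a flat, axis 18 mm above the bench, cap end to the robot's right (-y) within 0.4 rad; bare bench around it.
- orange_can: the standing one: octagonal objective canister, 36 mm across flats (39 over corners), 64 mm tall, light grey with an orange cap (top 20 mm, same width), 0.12 to 0.2 kg. Origin: centre of its base; z along its axis to the cap; flats face x, y and every 45 degrees between. It stands cap up on the bench, to the right or to the left of the rack.
- rack_cell0 (a point): cell 0 of the rack: centre of its pad's top, 9 mm above the bench and 42 mm below the rack's top, where the centre of a seated thing's base belongs; axes as the rack's. Cells 0 to 2: row nearer the robot, from its right to its left; 3 to 5: farther row.
- rack_cell1 (a point): cell 1 of the rack: centre of its pad's top, 9 mm above the bench and 42 mm below the rack's top, where the centre of a seated thing's base belongs; axes as the rack's. Cells 0 to 2: row nearer the robot, from its right to its left; 3 to 5: farther row.
- rack_cell2 (a point): cell 2 of the rack: centre of its pad's top, 9 mm above the bench and 42 mm below the rack's top, where the centre of a seated thing's base belongs; axes as the rack's. Cells 0 to 2: row nearer the robot, from its right to its left; 3 to 5: farther row.
- rack_cell3 (a point): cell 3 of the rack: centre of its pad's top, 9 mm above the bench and 42 mm below the rack's top, where the centre of a seated thing's base belongs; axes as the rack's. Cells 0 to 2: row nearer the robot, from its right to its left; 3 to 5: farther row.
- rack_cell4 (a point): cell 4 of the rack: centre of its pad's top, 9 mm above the bench and 42 mm below the rack's top, where the centre of a seated thing's base belongs; axes as the rack's. Cells 0 to 2: row nearer the robot, from its right to its left; 3 to 5: farther row.
- rack_cell5 (a point): cell 5 of the rack: centre of its pad's top, 9 mm above the bench and 42 mm below the rack's top, where the centre of a seated thing's base belongs; axes as the rack's. Cells 0 to 2: row nearer the robot, from its right to its left; 3 to 5: farther row.
- white_can: octagonal objective canister, 36 mm across flats (39 over corners), 64 mm tall, light grey with a white cap (top 20 mm, same width), 0.12 to 0.2 kg. Origin: centre of its base; z along its axis to the cap; flats face x, y and every 45 degrees between. Stands in a cell, 22 mm proud of the rack; leave alone.
- green_can: octagonal objective canister, 36 mm across flats (39 over corners), 64 mm tall, light grey with a green cap (top 20 mm, same width), 0.12 to 0.2 kg. Origin: centre of its base; z along its axis to the cap; flats face x, y and every 45 degrees between. Stands in a cell, 22 mm proud of the rack; leave alone.
- yellow_can: short canister of the same section, 46 mm tall, yellow cap; stands low in a rack cell, only 4 mm proud. Origin: centre of its base, z up. Leave alone.
- oil_bottle: amber bottle with a black cap, 33 mm across, 78 mm tall; stands in a cell, 36 mm proud. Origin: centre of its base, z up. Leave alone.
- black_mount: metal specimen in a round black resin mount, 30 mm across, 22 mm tall, on the bench, to the right or left of the rack. Origin: centre of its base. Leave alone.
- green_mount: metal specimen in a round dark green resin mount, 30 mm across, 22 mm tall, to the left of the rack. Origin: centre of its base. Leave alone.
- eyepiece: black microscope eyepiece standing on its barrel, 42 mm across, 44 mm tall, to the right of the rack. Origin: centre of its base. Leave alone.
- screwdriver: screwdriver, 150 mm, red handle 26 mm thick, lying behind the rack. Origin: middle, on the bench; x along it to the tip. Leave alone.
- lens_brush: brush, 130 mm long, 42 mm wide, 20 mm thick, lying at the left. Origin: middle, on the bench; x along it. Leave alone.
- scale_case: flat wooden case, 88 x 40 x 14 mm, lying at the back, left of the rack. Origin: centre of its underside. Leave alone.
Not all that is in view belongs to the job. Leave any purple look-alike of the orange_can alone.

How it is judged:
By the outcome, as a careful person would: the job done as asked, in the order asked, and still so for the second after the job is handed in, with the robot touching nothing.
It also fails if it takes over 59 s, if anything falls off the work surface, if the arm or the gripper's body presses on something with over 40 N, if the wrist force passes 120 N, or if a joint passes its speed limit or range.

## Robot

A 6-joint arm with a two-finger parallel gripper is mounted at the origin on the work surface. World frame = base frame: x ahead of the robot, y to its left, z up, the work surface at z = 0. Lengths are in m, angles in degrees, forces in N, time in s.
With the tool pointing down it reaches from about 0.4 to 0.825 m from the base axis. Payload 7 kg.
Tool frame: the origin (TCP) lies at the very end of the fingers, on their centre line; the grasp point (between the pads) lies 19 mm behind it (r.hold_point_z is the distance from the TCP to the grasp point, in m); z points along the fingers, y is the direction in which the jaws open and shut (so a half turn about z gives the same grasp; the last joint's range is limited). The gripper opens to 88 mm and grips with 3 to 60 N. Pads are 19 mm wide; open, the fingers measure 130 mm over their backs; the gripper's body (78 mm by 193 mm) begins 47 mm behind the grasp point.
Start: joints at [85.892, 20.546, 0.682, 0, -70.136, -16.507], TCP at [0.238, 0.632, 0.227] pointing down, gripper open.
Joint ranges: [-176.03, 176.03], [-82.01, 121.73], [-58.28, 71.71], [-173.87, 95.51], [-174.79, -0.11], [-173.66, 173.66]. Speed limits (degrees/s): [136.94, 136.94, 172.46, 180, 180, 180].

## Interface

Orientations are given as [roll, pitch, yaw] about the fixed x, y, z axes, in that order (R = Rz(yaw) Ry(pitch) Rx(roll)).
In Python, from plant import r gives the robot as it stands. The module is installed in compiled form; this text tells all that it offers.
- The arm moves only by the shell command python3 -m inch 'ROWS' [FORCE]. ROWS is text: rows parted by semicolons, each of 7 numbers parted by spaces: the shift along the tool's x, y, z in m, then the turn, a rotation vector about the tool's x, y, z in rad, then the opening, from 0 (shut) to 1 (fully open). In form: tx ty tz ax ay az jaw; .... A call has 1 to 20 rows; each row shifts and turns the commanded pose from where the row before left it, along the tool's axes as they then stand; what a row does not reach is not made up. A row lasts 1/12 s, in which the tool goes at most 41.7 mm and 7.16 degrees, less where a joint would pass 70% of its speed; a pose out of reach is approached as far as the arm can. A call with a gripper value outside its range is refused whole. The fingers move at their own pace and stop on an object; FORCE is the grip in N (left out, the last holds). Time passes only in rows, so rows that do not move let the fingers close. It gives the time, the measured TCP pose, the force and the opening at its end, in the units of the state.
- r.get_state(): the state, without advancing time (a new reading comes with each control period).
- r.capture(name): name is "scene" or "side" or "wrist"; returns the picture (384x512x3 uint8, red, green, blue); there is no depth.
- r.camera_params(name): a dict with "vfov" (degrees; the focal length in pixels is half the picture's height over the tangent of half this angle, whatever the lens; pixels are square), "cx", "cy" (the principal point, pixels), "R" (3x3) and "t" (3): a world point X has camera coordinates R X + t. Camera axes: x right, y down, z forward; pixel columns grow to the right and rows downward; lengths in m; the calibration is good to about 2 mm. The wrist camera is an equidistant fisheye: a pixel r from the principal point sees the ray r / f radians off the axis. A picture is of the moment at which its call begins: read the wrist's pose just before it. camera_params takes no time and is no camera call; for the wrist camera it gives the pose at the moment of the call.
- r.close_job(): hands the job in, once; it reports no verdict.
Trained networks look in the newest picture that a camera, given by its name, has taken for a name from the list of things; names that differ only in an ending like _2 or _b are one class to them, and where a whole thing is asked for, a point or a joint stands for the part that bears it (a point fixed in the world has none). Each returns a list of dicts, best first, with "p" (0 to 1); they miss things now and then, are a little off and sometimes report something else, mostly with a low value. They report only what shows in the picture. A call takes as long as a camera call. They do not tell look-alikes from the thing itself.
- r.recognise(target, camera): "xy" ([column, row] in pixels, amid what is visible of it).
The state is a dict: "time_s": time; "joints": joint angles; "qd": joint speeds; "joint_torque": joint torques, N m; "tcp_pos": TCP position; "eef_rot": TCP orientation; "contact_force": force on the tool from outside, world axes, zero at the start; "moment": the same for the moment, N m; "gripper_width": finger opening in m.
Only numpy, scipy, OpenCV 4.12 (cv2) and the standard library are available. Lean on these libraries where they do the work, as an engineer would, in place of code of your own. Each camera call takes 0.05 s, during which the arm holds its last target.

## Working session

There is one attempt and no reset: what is moved stays moved. The work goes in short steps, Python scripts to look and compute and a shell command to move; the robot and the scene stay as the last step left them, time stands still between calls to the robot, and variables do not carry over. Pictures are saved under pics/ and viewed, and the job is handed in when it is done.

```bash
mkdir -p pics; ls
python3 - <<'E'
from plant import r
import cv2
for n in ["scene","side","wrist"]:
    im=r.capture(n); cv2.imwrite(f"pics/{n}0.png",cv2.resize(im[:,:,::-1],(800,600),interpolation=cv2.INTER_CUBIC))
    p=r.camera_params(n); print(n,p)
print(r.get_state())
E
```

```text
pics
scene {'vfov': 45.952607676308034, 'cx': 257.6730240851661, 'cy': 190.4732652308511, 'R': array([[ 0.76443256,  0.64455163,  0.01400214],
       [ 0.38949218, -0.44440924, -0.80671945],
       [-0.51374966,  0.62213633, -0.59076871]]), 't': array([-0.45038004, -0.17357518,  1.4944266 ])}
side {'vfov': 47.42672802806036, 'cx': 260.9814217454613, 'cy': 188.39132711748968, 'R': array([[ 0.93584451, -0.35236781,  0.00565556],
       [-0.26356435, -0.71046663, -0.65251131],
       [ 0.23394207,  0.60915852, -0.75775788]]), 't': array([-0.5053981 ,  0.19025394,  1.28061545])}
wrist {'vfov': 65.70646984690485, 'cx': 254.28677404125077, 'cy': 194.73864671218442, 'R': array([[-0.35116544, -0.93631254,  0.00128644],
       [-0.90277664,  0.33895153,  0.26477576],
       [-0.24834891,  0.09181873, -0.96430915]]), 't': array([ 0.67378033, -0.03172453,  0.39042898])}
{'time_s': 0.15, 'joints': array([ 8.58912897e+01,  2.05820471e+01,  6.46193840e-01, -1.40036477e-02,
       -7.01367874e+01, -1.65075475e+01]), 'qd': array([-0.03150284, -0.12905573,  0.11101317,  0.08771416, -0.08167451,
       -0.05776593]), 'joint_torque': array([-1.91093946e-03, -5.83272314e+01,  2.93290722e+01,  7.00118065e+00,
        8.80477804e-03, -1.07426135e-04]), 'tcp_pos': array([0.23756407, 0.63141651, 0.22584225]), 'eef_rot': array([ 1.79926612e+02, -8.01851352e-03, -2.06210191e+01]), 'contact_force': array([ 0.60374071,  0.53962271, -0.90239151]), 'moment': array([0.02279364, 0.02380728, 0.02071474]), 'gripper_width': 0.08764828919207868}
```

View pics/scene0.png

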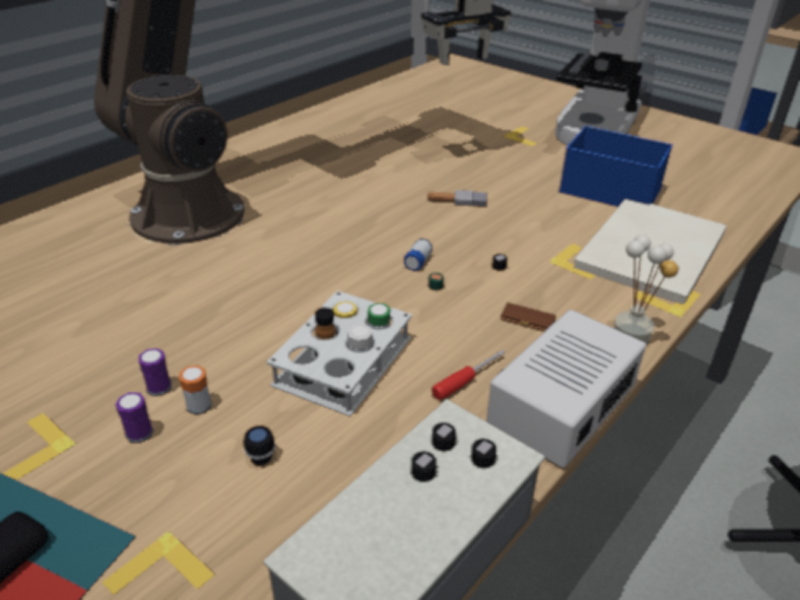

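View pics/side0.png

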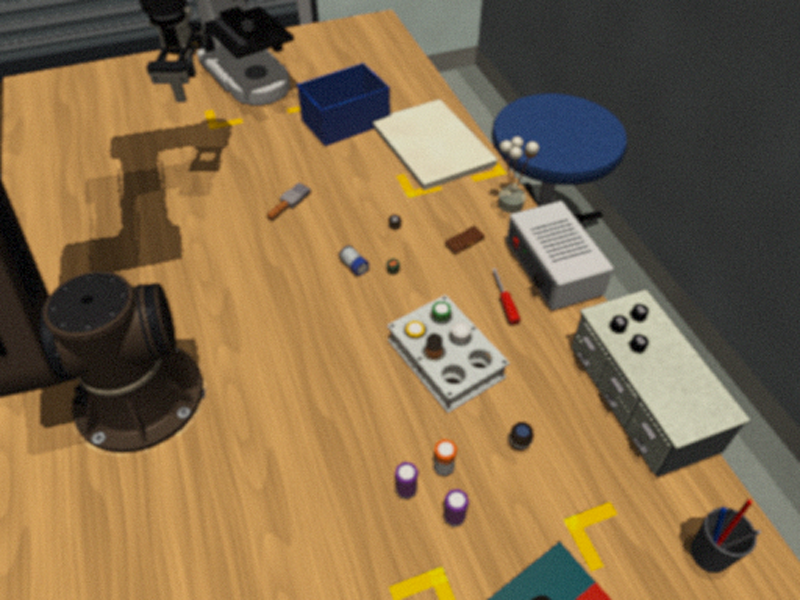

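View pics/wrist0.png

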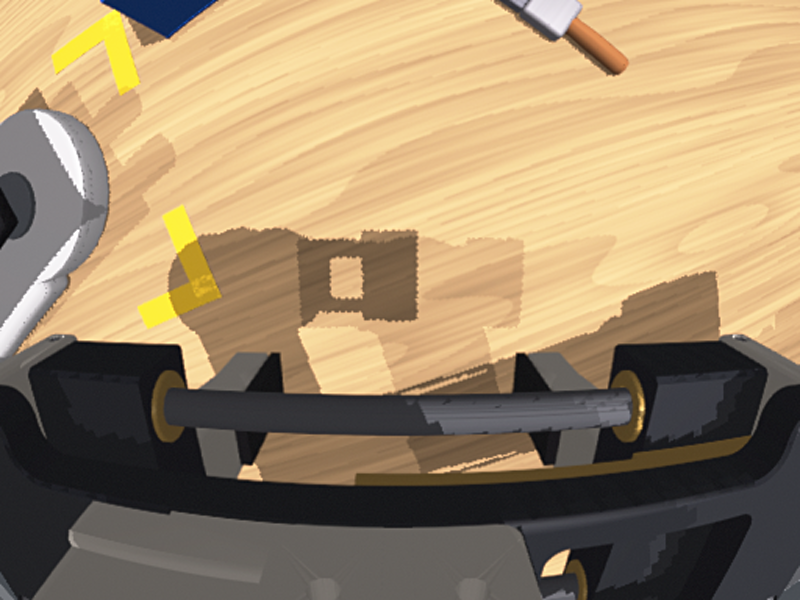

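Scene (800x600): the rack has its two bare holes at (302,355) and (340,368), which are cells 0 and 3 at its right end. The orange can is at (195,388), with purple look-alikes at (153,370) and (134,415). The blue can lies at (418,255).

```bash
cat > h.py <<'E'
from plant import r
import numpy as np, cv2
def proj(X,p):
    c=p["R"]@np.asarray(X,float)+p["t"]; f=192/np.tan(np.radians(p["vfov"]/2))
    return np.array([p["cx"]+f*c[0]/c[2],p["cy"]+f*c[1]/c[2]])
def ray(xy,p,fish=False):
    f=192/np.tan(np.radians(p["vfov"]/2)); d=np.array([xy[0]-p["cx"],xy[1]-p["cy"]])
    if fish:
        rr=np.hypot(*d); th=rr/f; v=np.r_[d/max(rr,1e-9)*np.sin(th),np.cos(th)]
    else: v=np.r_[d/f,1]; v/=np.linalg.norm(v)
    return -p["R"].T@p["t"], p["R"].T@v
def onplane(xy,p,z,fish=False):
    o,v=ray(xy,p,fish); return (o+v*(z-o[2])/v[2])
def wproj(X,p):
    c=p["R"]@np.asarray(X,float)+p["t"]; f=192/np.tan(np.radians(p["vfov"]/2))
    rr=np.hypot(c[0],c[1]); th=np.arctan2(rr,c[2])
    return np.array([p["cx"],p["cy"]])+f*th*c[:2]/rr
def tri(rays):
    A=np.zeros((3,3));b=np.zeros(3)
    for o,v in rays:
        M=np.eye(3)-np.outer(v,v);A+=M;b+=M@o
    return np.linalg.solve(A,b)
E
python3 - <<'E'
from h import *
P={n:r.camera_params(n) for n in("scene","side")}
for t in ["rack","blue_can","orange_can","rack_cell0","rack_cell3","eyepiece","black_mount","green_mount","oil_bottle","white_can"]:
    d={n:r.recognise(t,n)[:3] for n in P}
    for n in P: print(t,n,[(np.round(e["xy"],1).tolist(),round(e["p"],2)) for e in d[n]])
    if all(d.values()): print("   tri",tri([ray(d[n][0]["xy"],P[n]) for n in P]).round(4))
for n,(x0,y0,x1,y1) in {"scene":(70,160,290,300),"side":(200,140,360,350)}.items():
    im=r.capture(n)[y0:y1,x0:x1,::-1]; s=min(800/im.shape[1],600/im.shape[0])
    cv2.imwrite(f"pics/{n}_crop.png",cv2.resize(im,None,fx=s,fy=s,interpolation=cv2.INTER_CUBIC)); print(n,s)
E
```

```text
rack scene [([214.2, 230.3], 0.75), ([268.0, 162.0], 0.46)]
rack side [([288.0, 233.1], 0.17)]
   tri [ 0.5712 -0.1457  0.0182]
blue_can scene [([266.4, 162.7], 0.76)]
blue_can side [([225.8, 169.3], 0.56), ([289.2, 229.1], 0.38)]
   tri [0.4762 0.17   0.0194]
orange_can scene [([85.1, 268.2], 0.78), ([124.5, 249.2], 0.77), ([100.2, 238.2], 0.59)]
orange_can side [([293.5, 324.2], 0.79), ([259.5, 306.7], 0.75), ([284.2, 292.8], 0.69)]
   tri [ 0.4674 -0.4257  0.0408]
rack_cell0 scene [([217.0, 230.0], 0.58)]
rack_cell0 side [([288.4, 228.5], 0.87), ([331.9, 276.4], 0.47)]
   tri [ 0.5766 -0.1375  0.0213]
rack_cell3 scene [([217.0, 230.0], 0.58)]
rack_cell3 side [([288.4, 228.5], 0.87), ([331.9, 276.4], 0.47)]
   tri [ 0.5766 -0.1375  0.0213]
eyepiece scene []
eyepiece side [([283.2, 293.9], 0.63), ([329.7, 277.0], 0.49)]
black_mount scene [([164.2, 282.9], 0.56), ([317.4, 169.6], 0.47)]
black_mount side [([254.2, 142.1], 0.54)]
   tri [ 0.5694 -0.1944  0.1827]
green_mount scene [([274.3, 179.3], 0.64), ([268.6, 162.1], 0.55), ([290.3, 244.8], 0.51)]
green_mount side []
oil_bottle scene [([205.6, 210.3], 0.76)]
oil_bottle side [([276.6, 221.3], 0.76), ([285.0, 199.1], 0.75)]
   tri [ 0.5393 -0.1331  0.0638]
white_can scene [([229.1, 214.7], 0.75)]
white_can side [([293.3, 213.0], 0.67)]
   tri [ 0.5979 -0.1175  0.0665]
scene 3.6363636363636362
side 2.857142857142857
```

View crops.

View pics/scene_crop.png

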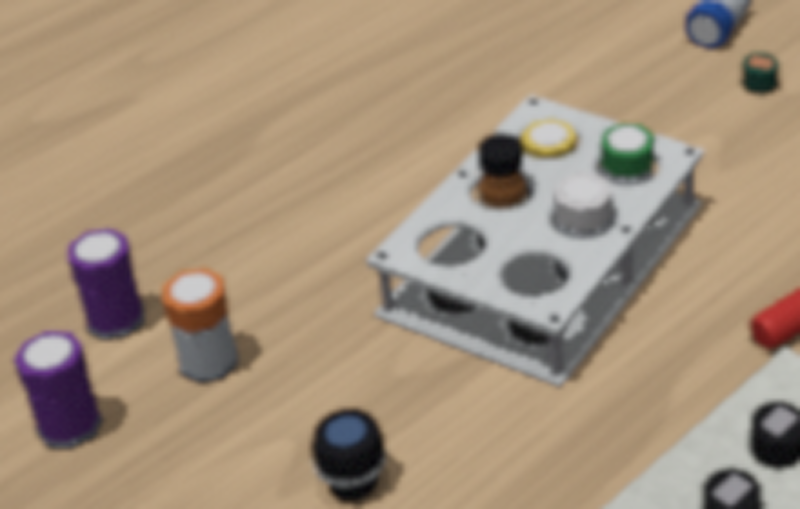

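View pics/side_crop.png

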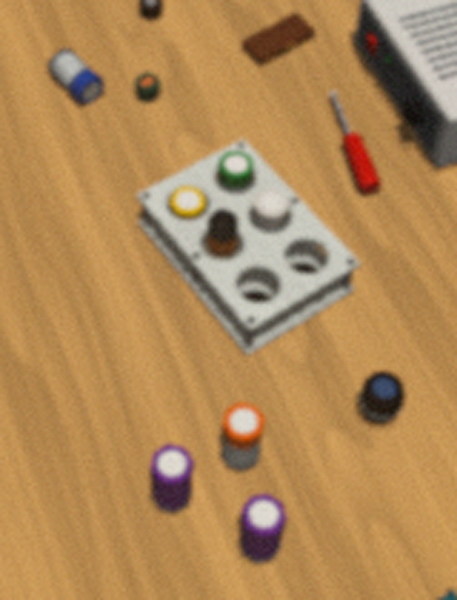

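Run:
```python
from h import *
P={n:r.camera_params(n) for n in("scene","side")}
T=lambda a,b: tri([ray(a,P["scene"]),ray(b,P["side"])]).round(4)
print("orange",T((124.5,249.2),(284.2,292.8)))
print("purpA",T((100.2,238.2),(259.5,306.7)))
print("purpB",T((85.1,268.2),(293.5,324.2)))
print("eyep",T((166,283),(333,278)))
```

```text
orange [ 0.4796 -0.3349  0.0375]
purpA [ 0.4048 -0.3479  0.035 ]
purpB [ 0.4674 -0.4257  0.0408]
eyep [ 0.6231 -0.3379  0.0323]
```

Run:
```python
from h import *
from scipy.optimize import least_squares
P={n:r.camera_params(n) for n in("scene","side")}
hx,hy=.070,.101
pts=[(-hx,-hy),(-hx,hy),(hx,hy),(hx,-hy),(-.031,-.062),(.031,-.062)]
sc=np.array([(370,260),(530,98),(703,155),(562,318),(452,244),(535,272)])/3.63636+[70,160]
si=np.array([(250,335),(140,195),(240,142),(357,262),(258,286),(306,256)])/2.85714+[200,140]
def W(q): 
    c,s=np.cos(q[2]),np.sin(q[2]); return [np.array([q[0]+c*a-s*b,q[1]+s*a+c*b,.051]) for a,b in pts]
def f(q): return np.concatenate([np.r_[proj(w,P["scene"])-a,proj(w,P["side"])-b] for w,a,b in zip(W(q),sc,si)])
s=least_squares(f,[.57,-.14,0],loss="soft_l1"); print(s.x.round(4)); print(f(s.x).reshape(-1,4).round(1))
w=W(s.x); print("cell0",w[4].round(4),"cell3",w[5].round(4))
for n in P:
  im=r.capture(n); c=proj((.476,.17,.018),P[n]).astype(int)
  im=im[c[1]-25:c[1]+25,c[0]-33:c[0]+33,::-1]; cv2.imwrite(f"pics/b_{n}.png",cv2.resize(im,None,fx=8,fy=8,interpolation=cv2.INTER_CUBIC)); print(n,c-[33,25])
```

```text
[ 0.5713 -0.1235  0.2444]
[[-0.7  0.9 -0.4 -1.8]
 [-0.2 -0.  -1.8  0.2]
 [ 0.2 -0.9  0.2 -1. ]
 [-0.6  4.2  0.6  0.4]
 [ 0.3  0.5 -0.5 -0.8]
 [ 0.4  0.9 -0.4 -0.3]]
cell0 [ 0.5562 -0.1911  0.051 ] cell3 [ 0.6163 -0.1761  0.051 ]
scene [232 139]
side [192 143]
```

View pics/b_scene.png

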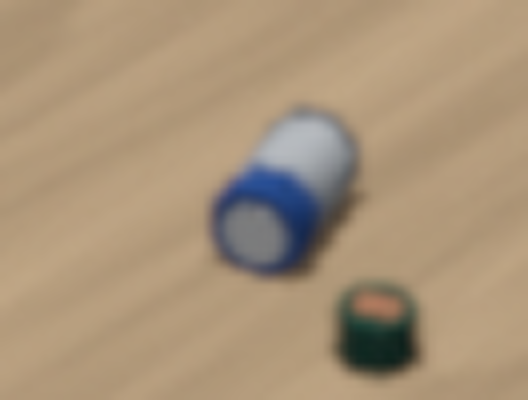

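View pics/b_side.png

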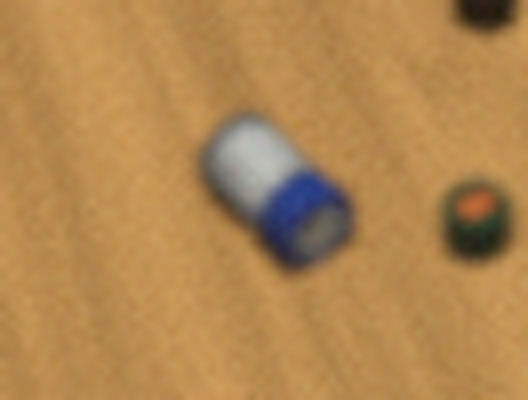

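Run:
```python
from h import *
from scipy.optimize import least_squares
P={n:r.camera_params(n) for n in("scene","side")}
c=tri([ray((264.1,168.1),P["scene"]),ray((232.25,172),P["side"])]); print("capc",c)
# silhouettes bounding boxes fit (crop px)
bb={"scene":(212,105,358,272),"side":(202,112,354,270)}; off={"scene":(232,139),"side":(192,143)}
a=np.radians(22.5+45*np.arange(8)); R=.018/np.cos(np.pi/8)
def f(q):
    ax=np.array([np.cos(q[2]),np.sin(q[2]),0]);s=np.array([-ax[1],ax[0],0]);o=[]
    for n in P:
        V=np.array([proj(np.array([q[0],q[1],.018])+ax*l+s*R*np.cos(t)+np.array([0,0,R*np.sin(t)]),P[n]) for l in(-.032,.032) for t in a])
        V=(V-off[n]+.0)*8
        o+=list((np.r_[V.min(0),V.max(0)]-bb[n])/8)
    return o
s=least_squares(f,[.476,.17,-1.4]);print(s.x,np.degrees(s.x[2]),np.round(s.fun,2))
m=T=tri([ray((376/8+232,325/8+139),P["scene"]),ray((477/8+192,220/8+143),P["side"])]);print("gmount",m)
st=r.get_state();print(st["time_s"])
from scipy.spatial.transform import Rotation as Ro
print(Ro.from_euler("xyz",st["eef_rot"],degrees=True).as_matrix().round(3))
```

```text
capc [0.49103376 0.14397083 0.02232384]
[ 0.4794233   0.17741571 -1.24109799] -71.10967678016058 [-0.07  0.52  0.59  1.66 -1.26 -0.23 -0.28 -0.1 ]
gmount [0.55573761 0.13196103 0.0175513 ]
1.35
[[ 0.936 -0.352  0.   ]
 [-0.352 -0.936 -0.   ]
 [ 0.     0.    -1.   ]]
```

Candidates for the orange can, scene 800x600: orange (195,388), purple (153,370) and purple (134,415). I choose (195,388), because the crop shows an orange band over a grey body. Nothing else resembles the blue can at (418,255). First I move above the blue can and look.

```bash
python3 -m inch '0.0275 0.0243 0 0 0 0 1; 0.0275 0.0243 0 0 0 0 1; 0.0275 0.0243 0 0 0 0 1; 0.0275 0.0243 0 0 0 0 1; 0.0275 0.0243 0 0 0 0 1; 0.0275 0.0243 0 0 0 0 1; 0.0275 0.0243 0 0 0 0 1; 0.0275 0.0243 0 0 0 0 1; 0.0275 0.0243 0 0 0 0 1; 0.0275 0.0243 0 0 0 0 1; 0.0275 0.0243 0 0 0 0 1; 0.0275 0.0243 0 0 0 0 1; 0.0275 0.0243 0 0 0 0 1; 0.0275 0.0243 0 0 0 0 1; 0 0 0 0 0 0.12 1; 0 0 0 0 0 0.12 1; 0 0 0 0 0 0.12 1; 0 0 0 0 0 0.12 1; 0 0 0 0 0 0.12 1; 0 0 0 0 0 0.12 1' 30
python3 -m inch '0 0 0 0 0 0.08 1; 0 0 0 0 0 0.08 1; 0 0 0 0 0 0 1'
python3 - <<'E'
from h import *
st=r.get_state(); print(st["time_s"],st["tcp_pos"],st["eef_rot"],st["joints"].round(1))
p=r.camera_params("wrist"); im=r.capture("wrist"); cv2.imwrite("pics/w1.png",cv2.resize(im[:,:,::-1],(800,600),interpolation=cv2.INTER_CUBIC)); np.save("w1.npy",np.c_[p["R"],p["t"]])
E
```

```text
time_s: 3.02
tcp_pos: [0.4783, 0.1777, 0.2267]
eef_rot: [-180.0, 0.0, -62.2]
contact_force: [-0.2, 0.4, 0.5]
gripper_width: 0.0875
time_s: 3.27
tcp_pos: [0.4782, 0.1778, 0.2267]
eef_rot: [-180.0, 0.0, -71.2]
contact_force: [-0.2, -0.2, -0.5]
gripper_width: 0.0878
3.2667 [0.47822404 0.17776195 0.22670114] [-1.79986682e+02  6.93899287e-03 -7.12427694e+01] [ 42.5   4.9 -19.8  -0.  -65.3 -23.7]
```

View pics/w1.png

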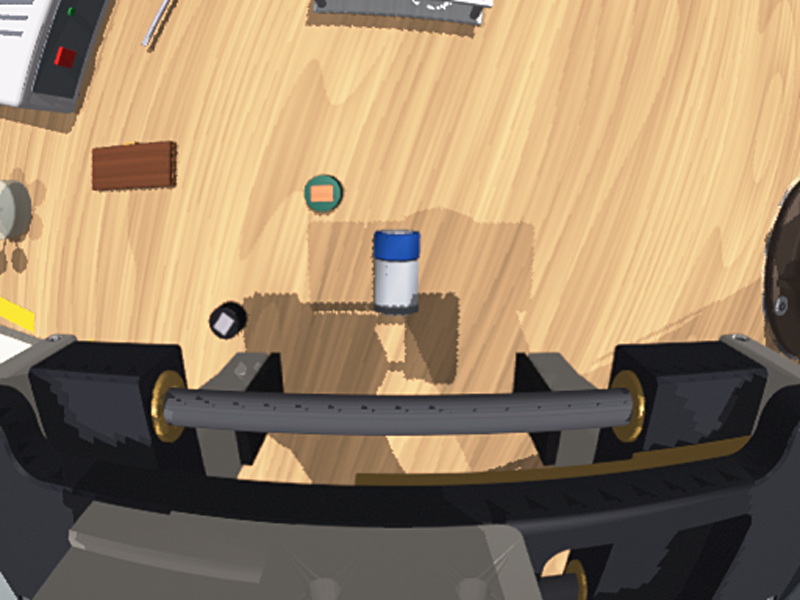

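Run:
```python
from h import *
p=r.camera_params("wrist")
s=.64
for nm,xy,z in [("capbnd",(397.3,261),.036),("left cap",(375,248),.018),("right cap",(420,248),.018),("left base",(373,300),.018),("right base",(418.5,300),.018),("captopedge",(397.5,236),.036),("baseedge",(396,312),.0)]:
    print(nm,onplane((xy[0]*s-.2,xy[1]*s-.2),p,z,True).round(4))
st=r.get_state();u=np.array([np.cos(np.radians(st["eef_rot"][2])),np.sin(np.radians(st["eef_rot"][2]))]);print(u)
```

```text
capbnd [0.4824 0.1679 0.036 ]
left cap [0.5016 0.1667 0.018 ]
right cap [0.4677 0.155  0.018 ]
left base [0.4896 0.2079 0.018 ]
right base [0.4544 0.1957 0.018 ]
captopedge [0.4885 0.1497 0.036 ]
baseedge [0.4668 0.2164 0.    ]
[ 0.32624114 -0.94528658]
```

```bash
python3 -m inch '0 0 0 0 0 0.022 1; 0 0 0 0 -0.1018 0 1; 0 0 0 0 -0.1018 0 1; 0 0 0 0 -0.1018 0 1; 0 0 0 0 -0.1018 0 1; 0 0 0 0 -0.1018 0 1; 0 0 0 0 -0.1018 0 1; 0.0302 0 0 0 0 0 1; 0.0302 0 0 0 0 0 1; 0.0302 0 0 0 0 0 1; 0.0302 0 0 0 0 0 1; 0 0 0.033 0 0 0 1; 0 0 0.033 0 0 0 1; 0 0 0.033 0 0 0 1; 0 0 0 0 0 0 1'
python3 - <<'E'
from h import *
st=r.get_state(); print(st["time_s"],st["tcp_pos"],st["eef_rot"],st["joints"].round(1))
from scipy.spatial.transform import Rotation as Ro
R=Ro.from_euler("xyz",st["eef_rot"],degrees=True).as_matrix(); print(R.round(3))
print(R.T@(np.array([.4778,.182,.0105])-st["tcp_pos"]))
im=r.capture("wrist"); cv2.imwrite("pics/w2.png",cv2.resize(im[:,:,::-1],(800,600),interpolation=cv2.INTER_CUBIC))
E
```

```text
time_s: 4.57
tcp_pos: [0.4872, 0.1395, 0.0715]
eef_rot: [179.5, 35.2, -72.6]
contact_force: [-1.3, -0.2, -0.5]
gripper_width: 0.088
4.5667 [0.48716062 0.13953427 0.07153201] [179.48626563  35.17533616 -72.55010335] [  8.7  23.2 -13.2 -38.5 -66.   29. ]
[[ 0.245 -0.952 -0.181]
 [-0.78  -0.305  0.547]
 [-0.576  0.007 -0.817]]
[-0.00024883 -0.00447533  0.07480492]
```

View pics/w2.png

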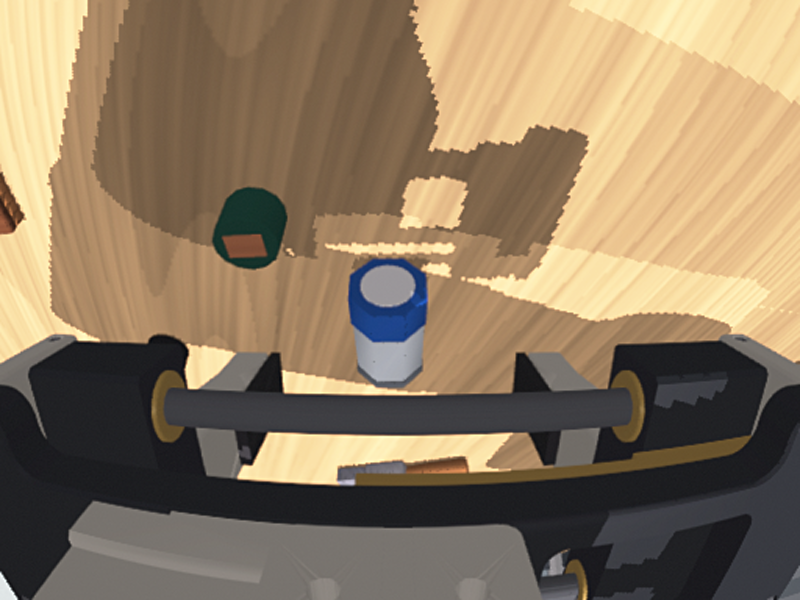

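```bash
python3 -m inch '0 -0.0045 0.02 0 0 0 1; 0 0 0.022 0 0 0 1; 0 0 0.018 0 0 0 1; 0 0 0.01 0 0 0 1; 0 0 0.0045 0 0 0 1; 0 0 0 0 0 0 1'
python3 - <<'E'
from h import *
st=r.get_state(); print(st["time_s"],st["tcp_pos"],st["eef_rot"],st["joints"].round(1))
im=r.capture("wrist"); cv2.imwrite("pics/w3.png",cv2.resize(im[:,:,::-1],(800,600),interpolation=cv2.INTER_CUBIC))
E
```

```text
time_s: 5.12
tcp_pos: [0.4825, 0.1797, 0.0152]
eef_rot: [180.0, 35.0, -72.2]
contact_force: [0.2, 0.2, 0.0]
gripper_width: 0.0875
5.1167 [0.48247758 0.17969246 0.01515677] [179.99792151  34.99034869 -72.24193779] [ 12.3  27.3 -15.4 -41.8 -59.   31.4]
```

View pics/w3.png

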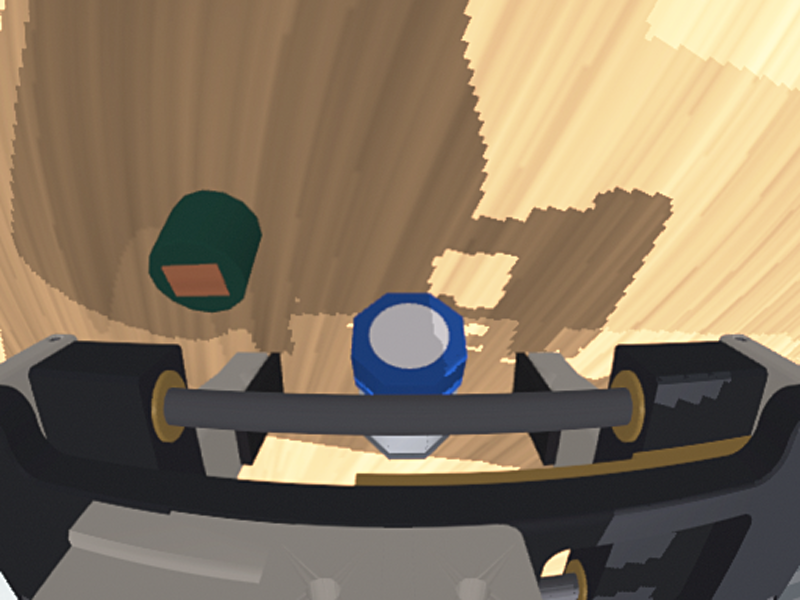

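```bash
python3 -m inch '0 0.004 0.004 0 0 0 1; 0 0 0 0 0 0 1; 0 0 0 0 0 0 1; 0 0 0 0 0 0 0.2; 0 0 0 0 0 0 0.2; 0 0 0 0 0 0 0.2; 0 0 0 0 0 0 0.2; 0 0 0 0 0 0 0.2; 0 0 0 0 0 0 0.2' 30
python3 - <<'E'
from h import *
st=r.get_state(); print(st["time_s"],st["tcp_pos"],st["eef_rot"],st["joints"].round(1))
im=r.capture("wrist"); cv2.imwrite("pics/w4.png",cv2.resize(im[:,:,::-1],(800,600),interpolation=cv2.INTER_CUBIC))
E
```

```text
time_s: 5.92
tcp_pos: [0.4779, 0.1806, 0.0119]
eef_rot: [180.0, 35.0, -72.3]
contact_force: [0.1, -0.3, -0.0]
gripper_width: 0.0532
5.9167 [0.47789383 0.18062433 0.01185504] [179.99898351  34.99562193 -72.29881014] [ 12.4  27.4 -16.  -42.1 -58.4  31.7]
```

View pics/w4.png

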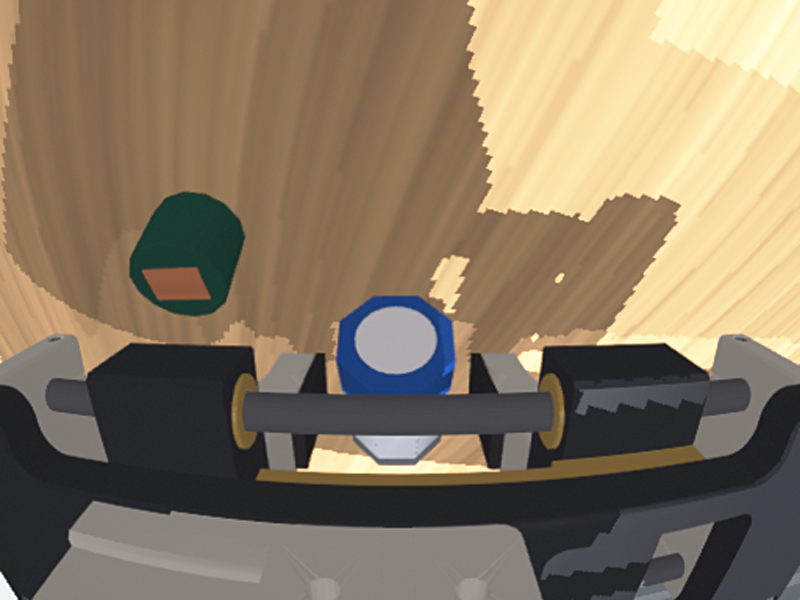

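```bash
python3 -m inch '0 0 0 0 0 0 0.2; 0 0 0 0 0 0 0.2; 0 0 0 0 0 0 0.2; 0 0 0 0 0 0 0.2; 0 0 0 0 0 0 0.2; -0.01 0 -0.012 0 0 0 0.2; -0.014 0 -0.021 0 0 0 0.2; -0.01 0 -0.015 0 0 0 0.2; 0 0 0 0 0 0 0.2'
python3 - <<'E'
from h import *
st=r.get_state(); print(st["time_s"],st["tcp_pos"],st["eef_rot"],st["joints"].round(1))
im=r.capture("wrist"); cv2.imwrite("pics/w5.png",cv2.resize(im[:,:,::-1],(800,600),interpolation=cv2.INTER_CUBIC))
E
```

```text
time_s: 6.72
tcp_pos: [0.4795, 0.181, 0.0739]
eef_rot: [-179.6, 34.9, -72.0]
contact_force: [-0.2, -0.4, -1.9]
gripper_width: 0.0355
6.7167 [0.47953484 0.18103322 0.07394097] [-179.63419753   34.92756417  -72.04786891] [ 13.   21.8 -14.5 -39.8 -63.2  26.3]
```

View pics/w5.png

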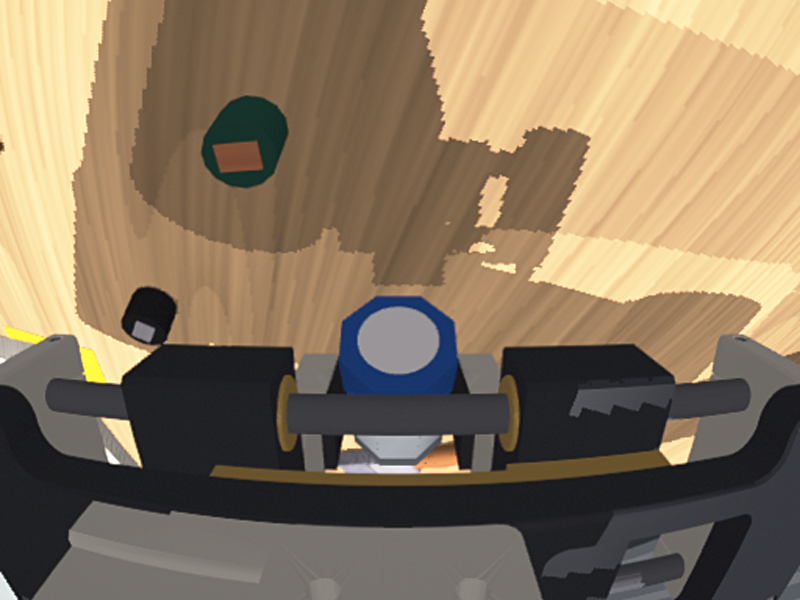

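```bash
python3 -m inch '0 0 0 0 0.1208 0 0.2; 0 0 0 0 0.1208 0 0.2; 0 0 0 0 0.1208 0 0.2; 0 0 0 0 0.1208 0 0.2; 0 0 0 0 0.1208 0 0.2; 0 0 0 0 0.1208 0 0.2; 0 0 0 0 0.1208 0 0.2; 0 0 0 0 0.1208 0 0.2; 0 0 0 0 0.1208 0 0.2; 0 0 0 0 0.1208 0 0.2; 0 0 0 0 0.1208 0 0.2; 0 0 0 0 0.1208 0 0.2; 0 0 0 0 0.1212 0 0.2; 0 0 0 0 0 0 0.2; 0 0 0 0 0 0 0.2'
python3 - <<'E'
from h import *
st=r.get_state(); print(st["time_s"],st["tcp_pos"],st["eef_rot"],st["joints"].round(1))
from scipy.spatial.transform import Rotation as Ro
R=Ro.from_euler("xyz",st["eef_rot"],degrees=True).as_matrix(); print(R.round(3)); print("G",st["tcp_pos"]-.019*R[:,2])
im=r.capture("wrist"); cv2.imwrite("pics/w6.png",cv2.resize(im[:,:,::-1],(800,600),interpolation=cv2.INTER_CUBIC))
im=r.capture("scene")[60:240,180:420,::-1]; cv2.imwrite("pics/s6.png",cv2.resize(im,(800,600),interpolation=cv2.INTER_CUBIC))
E
```

```text
time_s: 8.02
tcp_pos: [0.4762, 0.1796, 0.0672]
eef_rot: [179.1, -53.6, -71.5]
contact_force: [-0.4, -0.3, -1.4]
gripper_width: 0.0357
8.0167 [0.47619913 0.17956224 0.06721878] [179.10510214 -53.55897303 -71.54058937] [ 65.5  34.  -37.7  35.4 -67.9 -76.3]
[[ 0.188 -0.952  0.24 ]
 [-0.563 -0.305 -0.768]
 [ 0.804  0.009 -0.594]]
G [0.4716415  0.1941529  0.07850331]
```

View pics/s6.png

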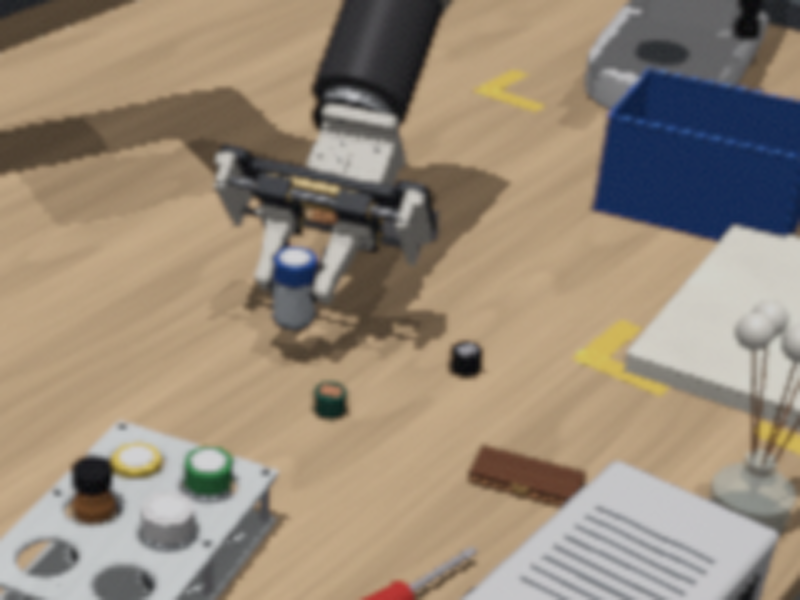

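View pics/w6.png

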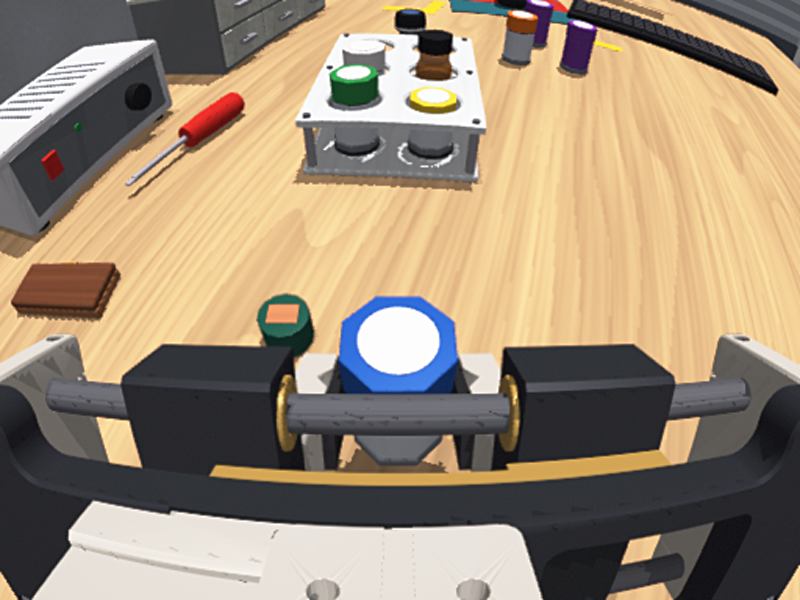

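```bash
python3 -m inch '-0.0066 0 0.0046 0 0 0 0.2; -0.0082 0 0.0057 0 0 0 0.2; -0.0066 0 0.0046 0 0 0 0.2; 0 0 0 0 0 0 0.2; 0 0 0 0 0 0 0.2; 0 0 0 0 0 0 0.2; 0 0 0 0 0 0 0.2'
python3 - <<'E'
from h import *
st=r.get_state(); print(st["time_s"],st["tcp_pos"],st["eef_rot"],st["contact_force"])
from scipy.spatial.transform import Rotation as Ro
R=Ro.from_euler("xyz",st["eef_rot"],degrees=True).as_matrix(); print(R.round(3)); print("G",st["tcp_pos"]-.019*R[:,2])
for n in("scene","side"):
  p=r.camera_params(n);c=proj((.47,.19,.04),p).astype(int)
  im=r.capture(n)[c[1]-30:c[1]+30,c[0]-40:c[0]+40,::-1]; cv2.imwrite(f"pics/{n}7.png",cv2.resize(im,(800,600),interpolation=cv2.INTER_CUBIC))
E
```

```text
time_s: 8.7
tcp_pos: [0.477, 0.1806, 0.0443]
eef_rot: [179.7, -53.3, -72.1]
contact_force: [-0.2, -0.6, -1.0]
gripper_width: 0.0357
8.7 [0.47697837 0.18056439 0.04434736] [179.68394238 -53.32088968 -72.10776978] [-0.19800715 -0.55181348 -0.97782047]
[[ 0.184 -0.953  0.241]
 [-0.568 -0.303 -0.765]
 [ 0.802  0.003 -0.597]]
G [0.47239669 0.19509728 0.05569651]
```

View pics/scene7.png

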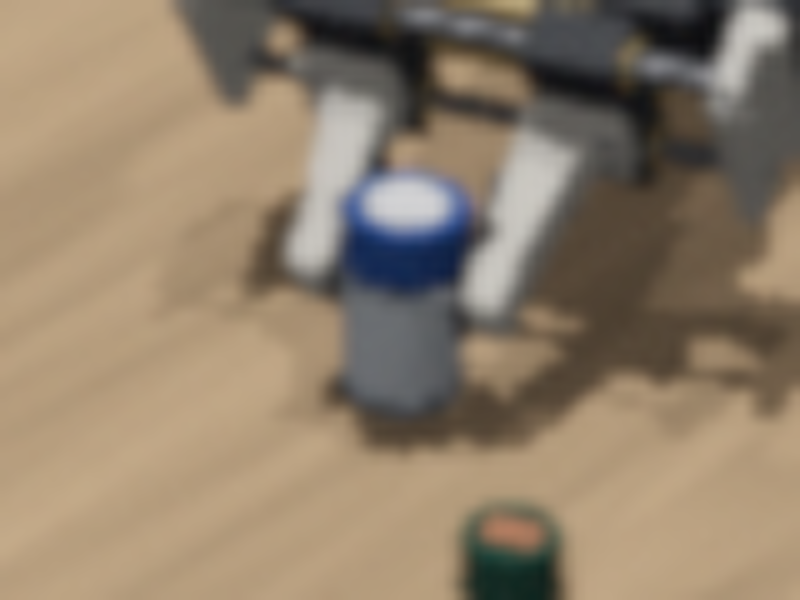

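View pics/side7.png

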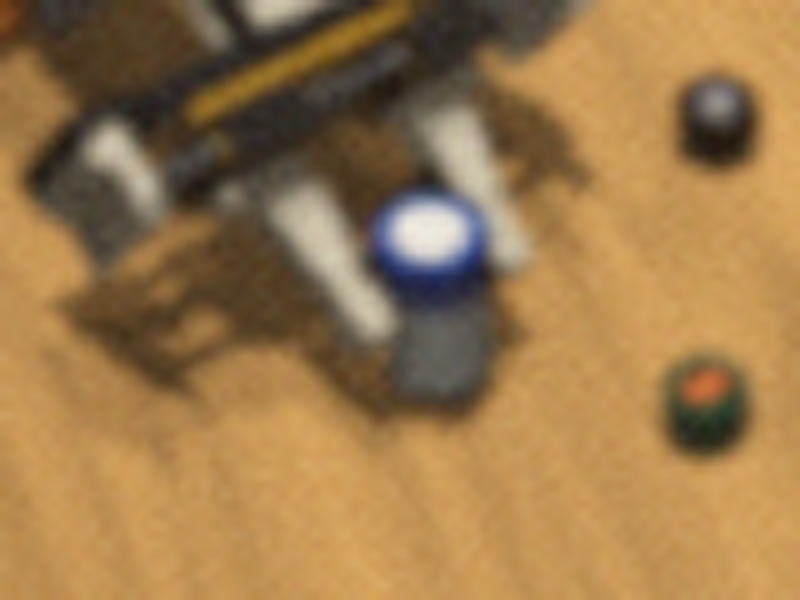

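```bash
python3 -m inch '0 0 0 0 0.029 0 0.2; -0.0049 0 0.0034 0 0 0 0.2; -0.0041 0 0.0029 0 0 0 0.2; 0 0 0 0 0 0 0.2; 0 0 0 0 0 0 0.2; 0 0 0 0 0 0 0.2'
python3 -m inch '-0.0016 0 0.0011 0 0 0 0.2; 0 0 0 0 0 0 0.2; 0 0 0 0 0 0 0.2'
```

```text
time_s: 9.3
tcp_pos: [0.4768, 0.1803, 0.033]
eef_rot: [179.6, -55.0, -72.0]
contact_force: [-0.2, -0.8, -2.2]
gripper_width: 0.0356
time_s: 9.55
tcp_pos: [0.4768, 0.1805, 0.0312]
eef_rot: [179.6, -55.0, -72.1]
contact_force: [-0.1, -0.3, -2.1]
gripper_width: 0.0358
```

```bash
python3 -m inch '-0.0012 0 0.0009 0 0 0 0.2; 0 0 0 0 0 0 0.2; 0 0 0 0 0 0 0.2'
python3 -m inch '-0.0012 0 0.0009 0 0 0 0.2; 0 0 0 0 0 0 0.2; 0 0 0 0 0 0 0.2'
```

```text
time_s: 9.8
tcp_pos: [0.477, 0.1804, 0.0309]
eef_rot: [179.7, -55.1, -72.1]
contact_force: [-2.6, 1.9, 6.7]
gripper_width: 0.0358
time_s: 10.05
tcp_pos: [0.477, 0.1803, 0.0308]
eef_rot: [179.8, -55.2, -72.1]
contact_force: [-8.0, 4.6, 17.3]
gripper_width: 0.036
```

```bash
python3 -m inch '0.0014 0 -0.001 0 0 0 0.2; 0 0 0 0 0 0 0.2; 0 0 0 0 0 0 0.5; 0 0 0 0 0 0 0.8; 0 0 0 0 0 0 1; 0 0 0 0 0 0 1; 0 0 0 0 0 0 1; 0 0 0 0 0 0 1'
python3 - <<'E'
from h import *
st=r.get_state(); print(st["time_s"],st["tcp_pos"],st["eef_rot"],st["contact_force"],st["joints"].round(1))
im=r.capture("wrist"); cv2.imwrite("pics/w8.png",cv2.resize(im[:,:,::-1],(800,600),interpolation=cv2.INTER_CUBIC))
E
```

```text
time_s: 10.72
tcp_pos: [0.4768, 0.1803, 0.0298]
eef_rot: [179.6, -55.0, -72.0]
contact_force: [-0.0, 1.1, 0.8]
gripper_width: 0.0704
10.7167 [0.47683155 0.18027921 0.02975153] [179.61180386 -55.0193014  -72.04564214] [-0.02069534  1.07792291  0.78353162] [ 65.6  38.3 -38.4  37.  -65.3 -80. ]
```

View pics/w8.png

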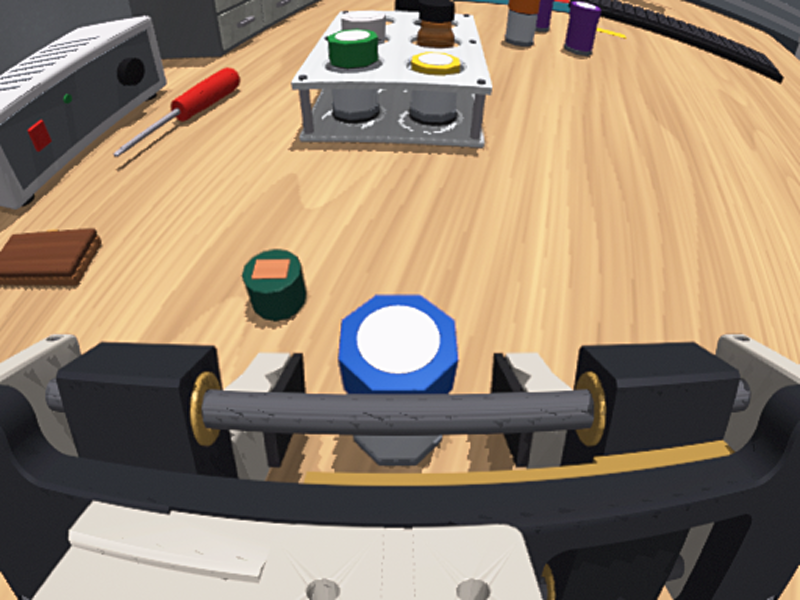

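```bash
python3 -m inch '0 0 -0.01 0 0 0 1; 0 0 -0.035 0 0 0 1; 0 0 -0.038 0 0 0 1; 0 0 -0.03 0 -0.12 0 1; 0 0 -0.01 0 -0.12 0 1; 0 0 -0.01 0 -0.12 0 1; 0 0 -0.01 0 -0.12 0 1; 0 0 -0.01 0 -0.12 0 1; 0 0 -0.01 0 -0.12 0 1; 0 0 -0.01 0 -0.12 0 1; 0 0 -0.01 0 -0.12 0 1; 0 0 0 0 0 -0.112 1; 0 0 0 0 0 -0.112 1; 0 0 0 0 0 -0.112 1; 0 0 0 0 0 -0.112 1; 0 0 0 0 0 -0.112 1; 0 0 0 0 0 -0.112 1; 0 0 0 0 0 -0.112 1; 0 0 0 0 0 0 1; 0 0 0 0 0 0 1'
python3 - <<'E'
from h import *
st=r.get_state(); print(st["time_s"],st["tcp_pos"],st["eef_rot"],st["joints"].round(1))
from scipy.spatial.transform import Rotation as Ro
R=Ro.from_euler("xyz",st["eef_rot"],degrees=True).as_matrix()
print(R.T@(np.array([.472,.195,.16])-st["tcp_pos"]))
E
```

```text
time_s: 12.43
tcp_pos: [0.4394, 0.2991, 0.1553]
eef_rot: [179.9, 0.2, -27.6]
contact_force: [-0.3, 0.4, -1.2]
gripper_width: 0.0876
12.4333 [0.43937665 0.29908323 0.15531397] [ 1.79861348e+02  1.68912469e-01 -2.75979516e+01] [ 55.3  10.6 -22.9  -0.2 -56.6   7.2]
[ 0.07711537  0.07713908 -0.00472674]
```

```bash
python3 -m inch '0.012 0.012 0 0 0 0 1; 0.0255 0.0255 0 0 0 0 1; 0.0255 0.0255 0 0 0 0 1; 0.014 0.014 0 0 0 0 1; 0 0 0 0 0 0 1; 0 0 0 0 0 0 1; 0 0 0 0 0 0 1'
python3 - <<'E'
from h import *
st=r.get_state(); print(st["time_s"],st["tcp_pos"],st["eef_rot"],st["joints"].round(1))
im=r.capture("wrist"); cv2.imwrite("pics/w9.png",cv2.resize(im[:,:,::-1],(800,600),interpolation=cv2.INTER_CUBIC))
p=r.camera_params("wrist"); print(wproj((.472,.195,.064),p)/.64, wproj(np.r_[st["tcp_pos"][:2],.064],p)/.64)
E
```

```text
time_s: 13.02
tcp_pos: [0.4726, 0.1952, 0.1552]
eef_rot: [179.9, 0.1, -27.6]
contact_force: [-0.2, -0.2, -0.4]
gripper_width: 0.0877
13.0167 [0.47257562 0.19515844 0.15519148] [ 1.79868973e+02  1.49925149e-01 -2.75813397e+01] [ 44.4   8.8 -25.3  -0.1 -56.1  18.1]
[397.32017995 310.62446724] [396.5933106  309.87249707]
```

View pics/w9.png

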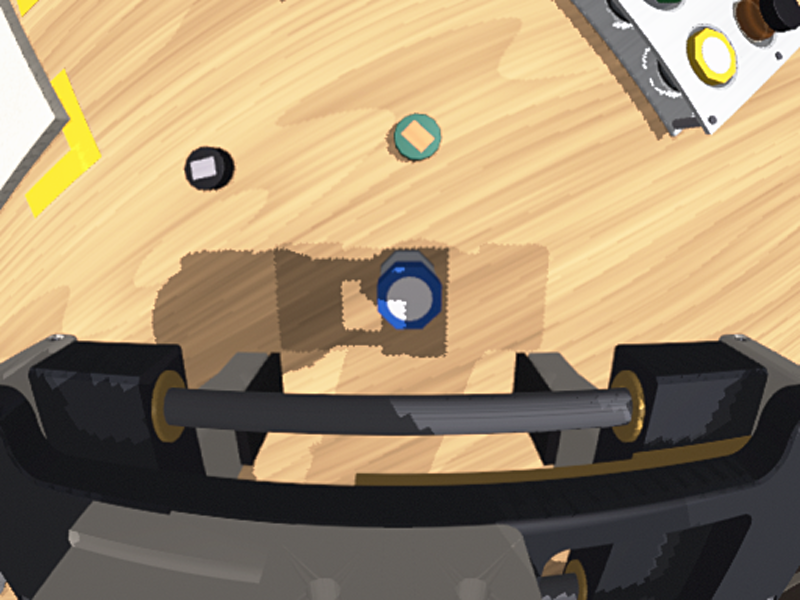

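Run:
```python
from h import *
from scipy.spatial.transform import Rotation as Ro
p=r.camera_params("wrist"); st=r.get_state()
c=onplane((409.3*.64-.2,295.5*.64-.2),p,.064,True); print(c)
R=Ro.from_euler("xyz",st["eef_rot"],degrees=True).as_matrix()
print(R.T@(np.array([c[0],c[1],.0445])-st["tcp_pos"]))
```

```text
[0.47692007 0.18516354 0.064     ]
[0.00894463 0.0068764  0.11064696]
```

```bash
python3 -m inch '0.009 0.0069 0.005 0 0 0 1; 0 0 0.025 0 0 0 1; 0 0 0 0 0 0 1; 0 0 0 0 0 0 1; 0 0 0 0 0 0 1'
python3 - <<'E'
from h import *
from scipy.spatial.transform import Rotation as Ro
st=r.get_state(); print(st["time_s"],st["tcp_pos"],st["eef_rot"])
im=r.capture("wrist"); cv2.imwrite("pics/w10.png",cv2.resize(im[:,:,::-1],(800,600),interpolation=cv2.INTER_CUBIC))
p=r.camera_params("wrist"); print(wproj((.4769,.1852,.064),p)/.64)
R=Ro.from_euler("xyz",st["eef_rot"],degrees=True).as_matrix()
print(R.T@(np.array([.4769,.1852,.0445])-st["tcp_pos"]))
E
```

```text
time_s: 13.48
tcp_pos: [0.4774, 0.1849, 0.1254]
eef_rot: [179.8, 0.1, -27.4]
contact_force: [0.5, -0.5, 0.9]
gripper_width: 0.0875
13.4833 [0.47744136 0.1848704  0.12540965] [ 1.79818036e+02  1.34851013e-01 -2.74039218e+01]
[396.58244456 328.20064619]
[-0.00044189 -0.00030041  0.08091037]
```

View pics/w10.png

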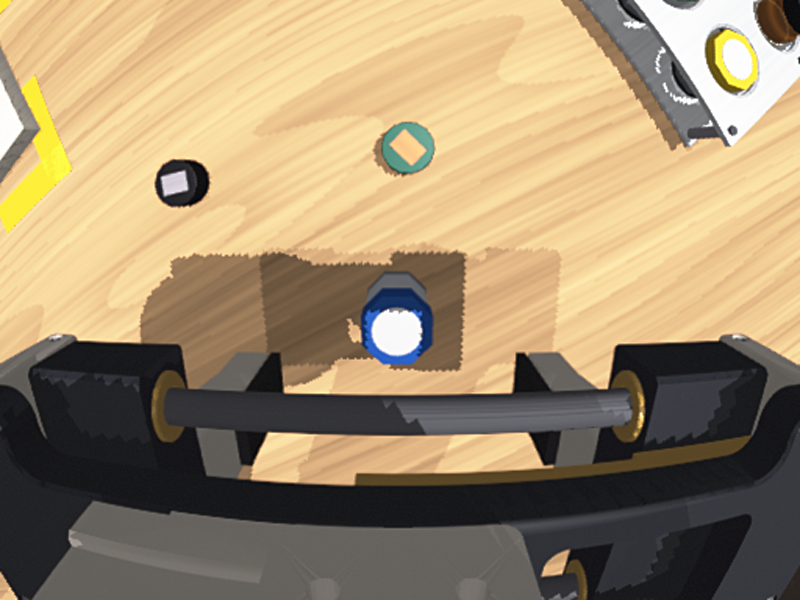

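```bash
python3 -m inch '0 0 0.02 0 0 0 1; 0 0 0.03 0 0 0 1; 0 0 0.02 0 0 0 1; 0 0 0.0105 0 0 0 1; 0 0 0 0 0 0 1; 0 0 0 0 0 0 0.2; 0 0 0 0 0 0 0.2; 0 0 0 0 0 0 0.2; 0 0 0 0 0 0 0.2; 0 0 0 0 0 0 0.2; 0 0 0 0 0 0 0.2; 0 0 0 0 0 0 0.2; 0 0 0 0 0 0 0.2; 0 0 0 0 0 0 0.2; 0 0 0 0 0 0 0.2; 0 0 0 0 0 0 0.2' 35
```

```text
time_s: 14.87
tcp_pos: [0.4771, 0.1845, 0.0446]
eef_rot: [179.9, 0.1, -27.4]
contact_force: [0.6, 0.5, 1.4]
gripper_width: 0.0356
```

```bash
python3 -m inch '0 0 -0.01 0 0 0 0.2; 0 0 -0.03 0 0 0 0.2; 0 0 -0.035 0 0 0 0.2; 0 0 -0.035 0 0 0 0.2; 0.01 0.012 -0.01 0 0 0 0.2; 0.0232 0.027 0 0 0 0 0.2; 0.0232 0.027 0 0 0 0 0.2; 0.0232 0.027 0 0 0 0 0.2; 0.0232 0.027 0 0 0 0 0.2; 0.0232 0.027 0 0 0 0 0.2; 0.0232 0.027 0 0 0 0 0.2; 0.0232 0.027 0 0 0 0 0.2; 0.0232 0.027 0 0 0 0 0.2; 0.0232 0.027 0 0 0 0 0.2; 0 0 0 0 0 0 0.2; 0 0 0 0 0 0 0.2; 0 0 0 0 0 0 0.2; 0 0 0 0 0 0 0.2'
python3 - <<'E'
from h import *
st=r.get_state(); print(st["time_s"],st["tcp_pos"],st["eef_rot"],st["joints"].round(1))
im=r.capture("wrist"); cv2.imwrite("pics/w11.png",cv2.resize(im[:,:,::-1],(800,600),interpolation=cv2.INTER_CUBIC)); cv2.imwrite("pics/w11raw.png",im[:,:,::-1])
p=r.camera_params("wrist"); print(wproj((.6163,-.1761,.051),p)/.64,wproj((.5562,-.1911,.051),p)/.64)
E
```

```text
time_s: 16.37
tcp_pos: [0.5537, -0.1418, 0.1648]
eef_rot: [179.8, 0.2, -27.4]
contact_force: [0.1, -0.1, -2.7]
gripper_width: 0.0355
16.3667 [ 0.55372953 -0.14183403  0.16477376] [ 1.79845718e+02  1.65714586e-01 -2.73999337e+01] [  5.3  13.8 -17.4   0.  -59.   57.3]
[399.53453647 180.66676314] [467.84881348 259.65288492]
```

View pics/w11.png

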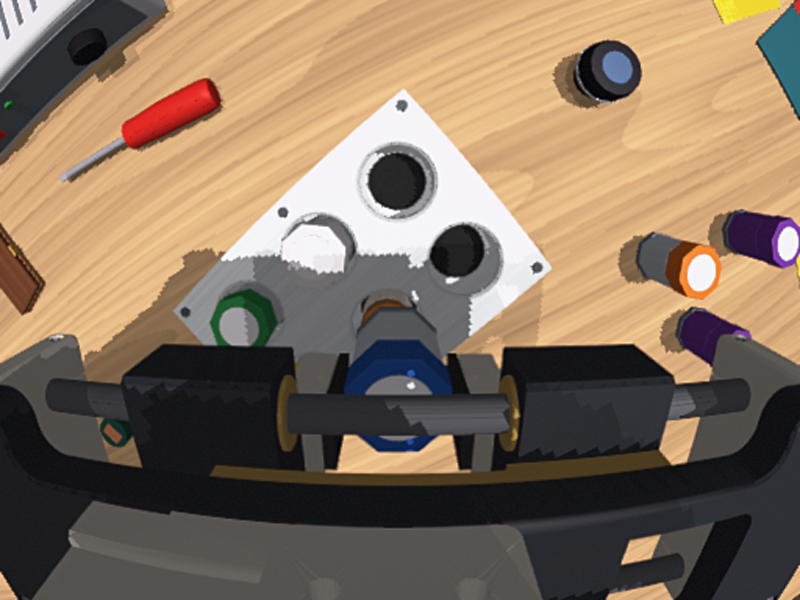

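Run:
```python
from h import *
from scipy.spatial.transform import Rotation as Ro
p=r.camera_params("wrist"); st=r.get_state()
f=lambda x,y,z: onplane((x*.64-.2,y*.64-.2),p,z,True)
for nm,x,y,z in [("h3",398,181.3,.051),("h0",466,258.5,.051),("orange",703,270,.064),("white",317,247,.073)]: print(nm,f(x,y,z).round(4))
R=Ro.from_euler("xyz",st["eef_rot"],degrees=True).as_matrix()
h=f(398,181.3,.051); print(R.T@(np.array([h[0],h[1],.12])-st["tcp_pos"]))
im=cv2.imread("pics/w11raw.png")[75:200,210:340]; cv2.imwrite("pics/w11c.png",cv2.resize(im,None,fx=4.5,fy=4.5,interpolation=cv2.INTER_CUBIC))
```

```text
h3 [ 0.6166 -0.1751  0.051 ]
h0 [ 0.5576 -0.1903  0.051 ]
orange [ 0.482  -0.3341  0.064 ]
white [ 0.6058 -0.1195  0.073 ]
[0.07127846 0.00072277 0.0446516 ]
```

View pics/w11c.png

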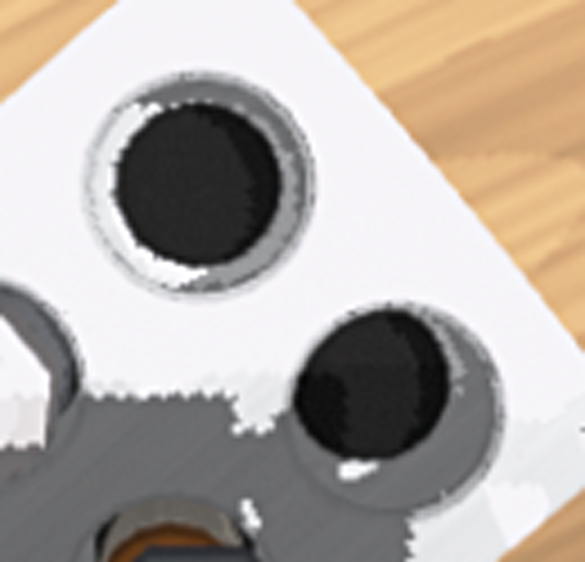

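```bash
python3 -m inch '0.015 0.0007 0 0 0 0 0.2; 0.03 0 0 0 0 0 0.2; 0.0265 0 0 0 0 0 0.2; 0 0 0.02 0 0 0 0.2; 0 0 0.025 0 0 0 0.2; 0 0 0.017 0 0 0 0.2; 0 0 0 0 0 0 0.2; 0 0 0 0 0 0 0.2; 0 0 0 0 0 0 0.2; 0 0 0 0 0 0 0.2'
python3 - <<'E'
from h import *
from scipy.spatial.transform import Rotation as Ro
st=r.get_state(); print(st["time_s"],st["tcp_pos"],st["eef_rot"])
R=Ro.from_euler("xyz",st["eef_rot"],degrees=True).as_matrix()
print(R.T@(np.array([.6166,-.1750,.0536])-st["tcp_pos"]))
im=r.capture("wrist"); cv2.imwrite("pics/w12.png",cv2.resize(im[:,:,::-1],(800,600),interpolation=cv2.INTER_CUBIC))
for n in("scene","side"):
  p=r.camera_params(n);c=proj((.6166,-.175,.06),p).astype(int)
  im=r.capture(n)[c[1]-30:c[1]+30,c[0]-40:c[0]+40,::-1]; cv2.imwrite(f"pics/{n}12.png",cv2.resize(im,(640,480),interpolation=cv2.INTER_CUBIC))
E
```

```text
time_s: 17.25
tcp_pos: [0.6182, -0.1758, 0.1044]
eef_rot: [179.9, -0.0, -27.4]
contact_force: [0.7, 0.1, -1.7]
gripper_width: 0.0357
17.25 [ 0.61818009 -0.17576057  0.10438858] [ 1.79900792e+02 -6.87691763e-03 -2.73727904e+01]
[-1.75896789e-03 -3.68627777e-05  5.07883801e-02]
```

View pics/scene12.png

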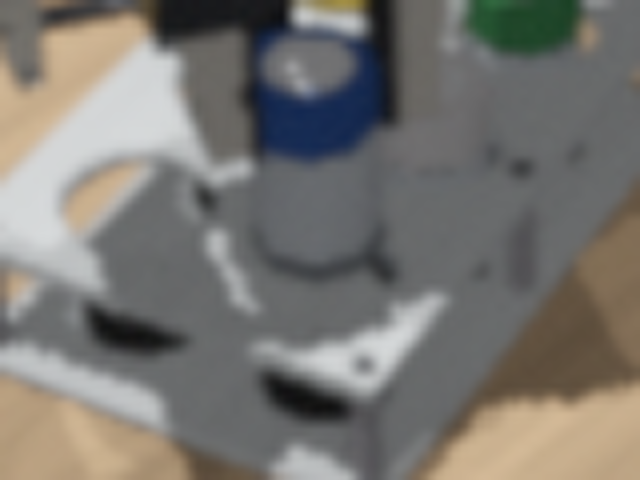

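View pics/side12.png

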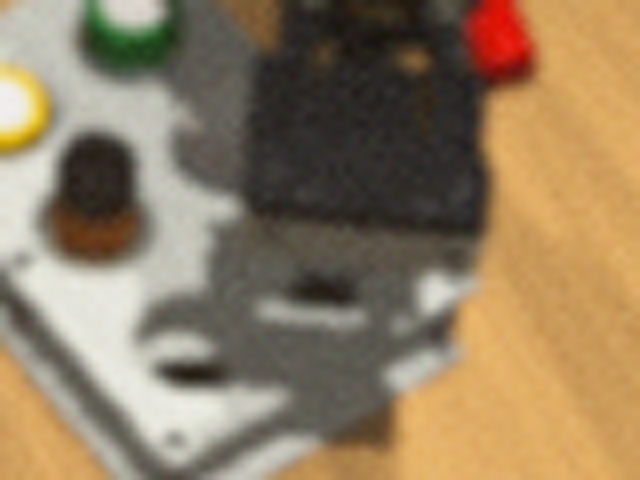

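View pics/w12.png

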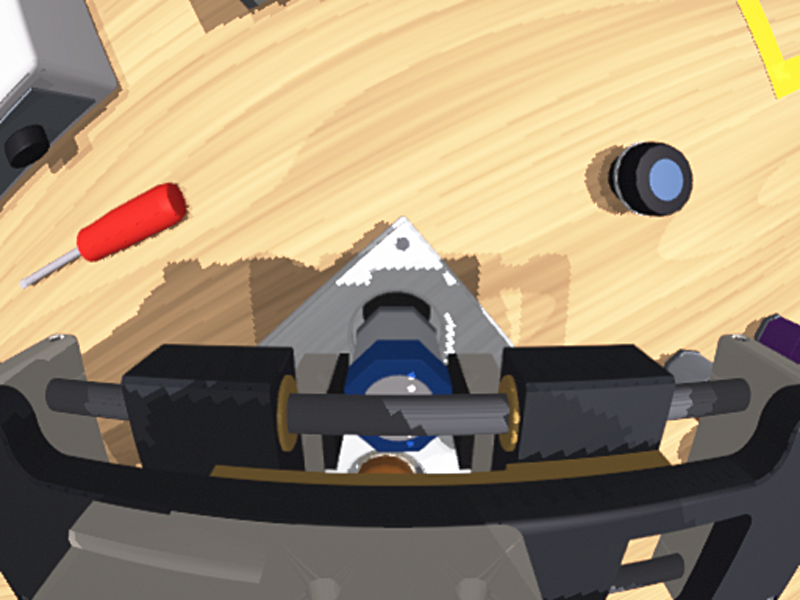

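Run:
```python
from h import *
from scipy.spatial.transform import Rotation as Ro
st=r.get_state(); p=r.camera_params("wrist")
R=Ro.from_euler("xyz",st["eef_rot"],degrees=True).as_matrix()
im=r.capture("wrist")[170:250,210:300,::-1]; cv2.imwrite("pics/w12c.png",cv2.resize(im,None,fx=7,fy=7,interpolation=cv2.INTER_CUBIC))
o=np.array([210,170])
h=np.array([.6166,-.175,.051]); t=st["tcp_pos"]
for nm,X in [("rim front",h+.022*R[:,0]),("rim L",h-.022*R[:,1]),("rim R",h+.022*R[:,1]),("bevel front",h+.024*R[:,0]),("base front",t+R@[.0175,0,.0446]),("base L",t+R@[0,-.018,.0446]),("base R",t+R@[0,.018,.0446])]:
    print(nm,((wproj(X,p)-o+.5)*7).round())
print(t)
```

```text
rim front [304. 117.]
rim L [100. 316.]
rim R [509. 316.]
bevel front [304.  99.]
base front [309. 167.]
base L [135. 330.]
base R [483. 330.]
[ 0.61763783 -0.17602445  0.10380455]
```

View pics/w12c.png

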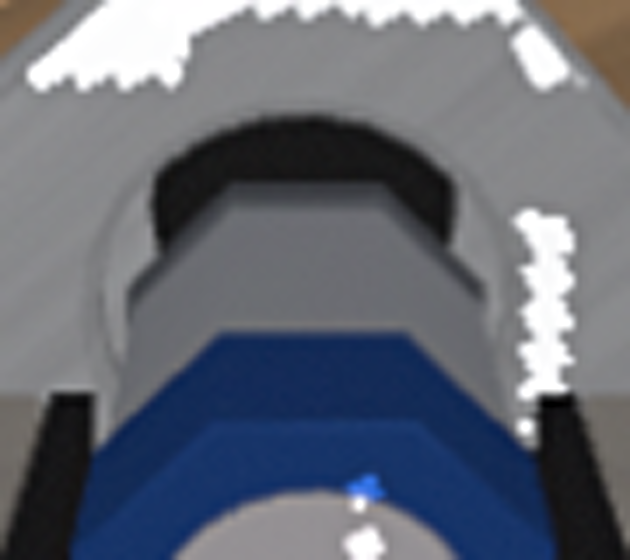

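```bash
python3 -m inch '0 0 0.004 0 0 0 0.2; 0 0 0.005 0 0 0 0.2; 0 0 0.005 0 0 0 0.2; 0 0 0 0 0 0 0.2; 0 0 0 0 0 0 0.2'
python3 -m inch '0 0 0.005 0 0 0 0.2; 0 0 0.007 0 0 0 0.2; 0 0 0.007 0 0 0 0.2; 0 0 0 0 0 0 0.2; 0 0 0 0 0 0 0.2'
```

```text
time_s: 17.87
tcp_pos: [0.6165, -0.1762, 0.0877]
eef_rot: [179.8, 0.2, -27.4]
contact_force: [0.2, -0.5, -1.4]
gripper_width: 0.0358
time_s: 18.28
tcp_pos: [0.6164, -0.1762, 0.0686]
eef_rot: [179.8, 0.2, -27.4]
contact_force: [0.2, -0.3, -2.4]
gripper_width: 0.0358
```

Base is inside the hole without contact. 15 mm remain.

```bash
python3 -m inch '0 0 0.005 0 0 0 0.2; 0 0 0.005 0 0 0 0.2; 0 0 0.002 0 0 0 0.2; 0 0 0 0 0 0 0.2; 0 0 0 0 0 0 0.2; 0 0 0 0 0 0 0.2'
python3 -m inch '0 0 0.0015 0 0 0 0.2; 0 0 0 0 0 0 0.2; 0 0 0 0 0 0 0.2'
```

```text
time_s: 18.78
tcp_pos: [0.617, -0.1763, 0.0576]
eef_rot: [179.8, 0.1, -27.4]
contact_force: [-0.3, -0.1, -1.7]
gripper_width: 0.0354
time_s: 19.03
tcp_pos: [0.6168, -0.1762, 0.056]
eef_rot: [179.8, 0.1, -27.4]
contact_force: [0.1, -0.5, -1.9]
gripper_width: 0.0356
```

```bash
python3 -m inch '0 0 0.0013 0 0 0 0.2; 0 0 0 0 0 0 0.2; 0 0 0 0 0 0 0.2'
python3 -m inch '0 0 0.0012 0 0 0 0.2; 0 0 0 0 0 0 0.2; 0 0 0 0 0 0 0.2'
```

```text
time_s: 19.28
tcp_pos: [0.6168, -0.1762, 0.0546]
eef_rot: [179.8, 0.2, -27.4]
contact_force: [1.4, 0.5, -1.9]
gripper_width: 0.0358
time_s: 19.53
tcp_pos: [0.617, -0.1762, 0.0536]
eef_rot: [179.8, 0.1, -27.4]
contact_force: [0.0, -0.6, 0.3]
gripper_width: 0.0359
```

```bash
python3 -m inch '0 0 0.0008 0 0 0 0.2; 0 0 0 0 0 0 0.2; 0 0 0 0 0 0 0.2'
python3 -m inch '0 0 0 0 0 0 0.45; 0 0 0 0 0 0 0.7; 0 0 0 0 0 0 0.7; 0 0 0 0 0 0 0.7; 0 0 0 0 0 0 0.7'
python3 - <<'E'
from h import *
st=r.get_state(); print(st["time_s"],st["tcp_pos"],st["contact_force"])
im=r.capture("wrist"); cv2.imwrite("pics/w13.png",cv2.resize(im[:,:,::-1],(800,600),interpolation=cv2.INTER_CUBIC))
E
```

```text
time_s: 19.78
tcp_pos: [0.6172, -0.1763, 0.0536]
eef_rot: [179.9, 0.1, -27.4]
contact_force: [-1.0, 1.8, 5.1]
gripper_width: 0.0355
time_s: 20.2
tcp_pos: [0.6168, -0.1762, 0.0525]
eef_rot: [179.8, 0.2, -27.4]
contact_force: [0.1, 0.6, -0.5]
gripper_width: 0.0588
20.2 [ 0.61679599 -0.17621957  0.0524955 ] [ 0.08800756  0.63581407 -0.47413925]
```

View pics/w13.png

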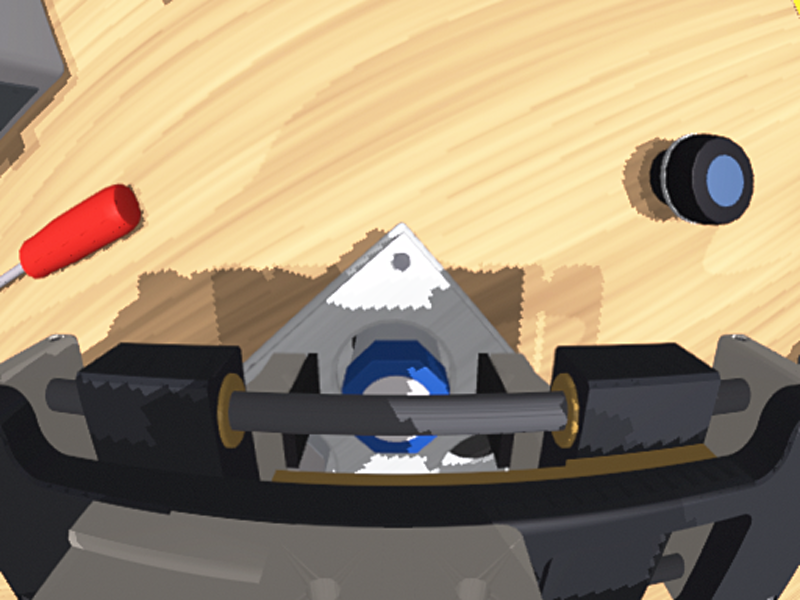

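```bash
python3 -m inch '0 0 -0.01 0 0 0 0.7; 0 0 -0.03 0 0 0 0.8; 0 0 -0.035 0 0 0 1; 0 0 -0.03 0 0 0 1; -0.008 0.0322 -0.005 0 0 0 1; -0.0098 0.0388 0 0 0 0 1; -0.0098 0.0388 0 0 0 0 1; -0.0098 0.0388 0 0 0 0 1; -0.0098 0.0388 0 0 0 0 1; 0 0.015 0 0 0 0 1; 0 0 0 0 0 0.1167 1; 0 0 0 0 0 0.1167 1; 0 0 0 0 0 0.1167 1; 0 0 0 0 0 0.1167 1; 0 0 0 0 0 0.1167 1; 0 0 0 0 0 0.1167 1; 0 0 0 0 0 0.1167 1; 0 0 0 0 0 0.1167 1; 0 0 0 0 0 0.1167 1; 0 0 0 0 0 0.1167 1'
python3 -m inch '0 0 0 0 0 0.1167 1; 0 0 0 0 0 0.1167 1; 0 0 0 0 0 0.1167 1; 0 0 0 0 0 0.1167 1; 0 0 0 0 0 0 1; 0 0 0 0 0 0 1'
python3 - <<'E'
from h import *
st=r.get_state(); print(st["time_s"],st["tcp_pos"],st["eef_rot"],st["joints"].round(1))
im=r.capture("wrist"); cv2.imwrite("pics/w14.png",cv2.resize(im[:,:,::-1],(800,600),interpolation=cv2.INTER_CUBIC));cv2.imwrite("pics/w14raw.png",im[:,:,::-1])
E
```

```text
time_s: 21.92
tcp_pos: [0.4821, -0.334, 0.1642]
eef_rot: [179.8, -0.1, -94.6]
contact_force: [0.0, 0.1, 0.3]
gripper_width: 0.0875
time_s: 22.42
tcp_pos: [0.4822, -0.3341, 0.164]
eef_rot: [179.9, -0.2, -120.8]
contact_force: [-0.7, 0.7, -0.4]
gripper_width: 0.0875
22.4167 [ 0.48215799 -0.33405053  0.16395511] [ 1.79901694e+02 -1.59011987e-01 -1.20835620e+02] [-15.5  15.1 -15.8   0.1 -59.2 -15.4]
```

View pics/w14.png

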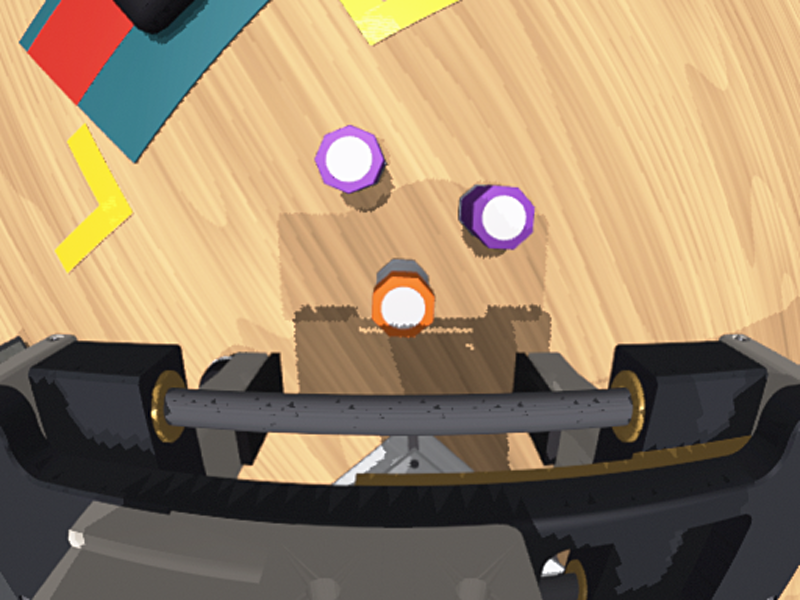

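Run:
```python
from h import *
from scipy.spatial.transform import Rotation as Ro
p=r.camera_params("wrist"); st=r.get_state()
im=cv2.imread("pics/w14raw.png")[160:220,225:295]; cv2.imwrite("pics/w14c.png",cv2.resize(im,None,fx=8,fy=8,interpolation=cv2.INTER_CUBIC))
R=Ro.from_euler("xyz",st["eef_rot"],degrees=True).as_matrix()
f=lambda x,y,z: onplane((x*.64-.2,y*.64-.2),p,z,True)
for nm,x,y in [("or",403.5,305),("pB",350,158),("pA",504,217)]:
    c=f(x,y,.064); print(nm,c.round(4),(R.T@(c-st["tcp_pos"])).round(4))
# octagon overlay points in crop coords for best yaw guess
c=f(403.5,305,.064)
for a in (0,10,20,-10,-20):
    V=[wproj(c+R@np.r_[.0195*np.cos(t),.0195*np.sin(t),0],p) for t in np.radians(a+22.5+45*np.arange(8))]
    print(a,((np.array(V)-[225,160]+.5)*8).round().astype(int).tolist())
```

```text
or [ 0.4794 -0.3333  0.064 ] [0.0005 0.0026 0.0999]
pB [ 0.462  -0.4203  0.064 ] [ 0.0841 -0.0271  0.1   ]
pA [ 0.4045 -0.3485  0.064 ] [0.052  0.0591 0.1001]
0 [[336, 127], [429, 220], [426, 347], [333, 435], [203, 435], [109, 347], [108, 220], [202, 127]]
10 [[363, 141], [438, 248], [412, 373], [304, 444], [176, 422], [100, 320], [121, 193], [231, 118]]
20 [[387, 160], [441, 277], [394, 395], [275, 447], [152, 405], [96, 291], [140, 170], [261, 114]]
-10 [[307, 118], [416, 194], [436, 320], [359, 422], [231, 444], [123, 372], [99, 248], [174, 141]]
-20 [[277, 114], [398, 170], [441, 291], [383, 405], [260, 447], [142, 395], [95, 276], [150, 159]]
```

View pics/w14c.png

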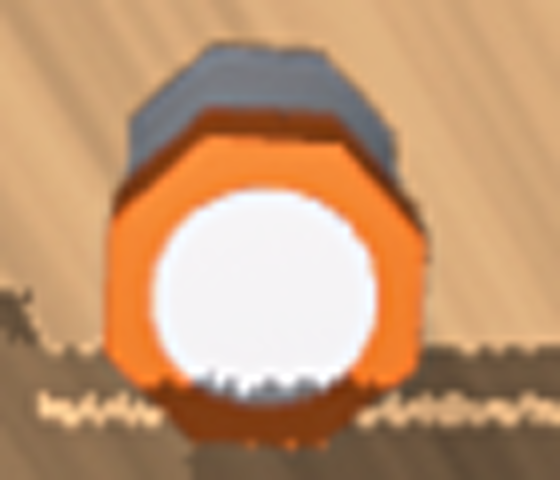

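```bash
python3 -m inch '0 0.0025 0.02 0 0 0.05 1; 0 0 0.035 0 0 0 1; 0 0 0.035 0 0 0 1; 0 0 0.02 0 0 0 1; 0 0 0.0094 0 0 0 1; 0 0 0 0 0 0 1; 0 0 0 0 0 0 0.2; 0 0 0 0 0 0 0.2; 0 0 0 0 0 0 0.2; 0 0 0 0 0 0 0.2; 0 0 0 0 0 0 0.2; 0 0 0 0 0 0 0.2; 0 0 0 0 0 0 0.2; 0 0 0 0 0 0 0.2; 0 0 0 0 0 0 0.2; 0 0 0 0 0 0 0.2; 0 0 0 0 0 0 0.2' 35
python3 - <<'E'
from h import *
im=r.capture("wrist"); cv2.imwrite("pics/w15.png",cv2.resize(im[:,:,::-1],(800,600),interpolation=cv2.INTER_CUBIC))
E
```

```text
time_s: 23.88
tcp_pos: [0.4795, -0.3328, 0.044]
eef_rot: [179.9, -0.2, -123.9]
contact_force: [-1.2, 0.8, 2.1]
gripper_width: 0.0356
```

View pics/w15.png

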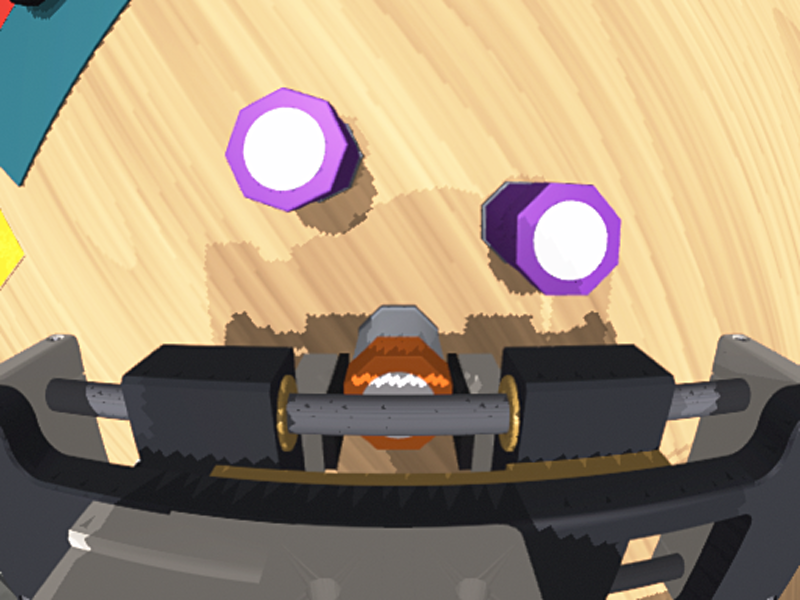

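```bash
python3 -m inch '0 0 -0.01 0 0 0 0.2; 0 0 -0.03 0 0 0 0.2; 0 0 -0.03 0 0 0 0.2; 0 0 -0.02 0 0 0 0.2; -0.02 0.0015 0 0 0 0 0.2; -0.035 0.0035 0 0 0 0 0.2; -0.035 0.0035 0 0 0 0 0.2; -0.035 0.0035 0 0 0 0 0.2; -0.022 0.0015 0 0 0 0 0.2; -0.0142 0.001 0 0 0 0 0.2; 0 0 0.014 0 0 0.0 0.2; 0 0 0.012 0 0 0 0.2; 0 0 0 0 0 0 0.2; 0 0 0 0 0 0 0.2; 0 0 0 0 0 0 0.2; 0 0 0 0 0 0 0.2; 0 0 0 0 0 0 0.2'
cat > v.py <<'E'
from h import *
import sys
from scipy.spatial.transform import Rotation as Ro
st=r.get_state(); p=r.camera_params("wrist")
R=Ro.from_euler("xyz",st["eef_rot"],degrees=True).as_matrix()
h=np.array([.5574,-.191,.051]); t=st["tcp_pos"]
print(st["time_s"],t,st["eef_rot"],"to hole",R.T@(h-t))
full=r.capture("wrist"); cv2.imwrite(f"pics/{sys.argv[1]}f.png",full[:,:,::-1])
im=full[170:250,210:300,::-1]; cv2.imwrite(f"pics/{sys.argv[1]}.png",cv2.resize(im,None,fx=7,fy=7,interpolation=cv2.INTER_CUBIC))
o=np.array([210,170])
for nm,X in [("rim front",h+.022*R[:,0]),("rim L",h-.022*R[:,1]),("rim R",h+.022*R[:,1]),("bevel front",h+.024*R[:,0]),("base front",t+R@[.018,0,.0444]),("base L",t+R@[0,-.018,.0444]),("base R",t+R@[0,.018,.0444])]:
    print(nm,((wproj(X,p)-o+.5)*7).round())
E
python3 v.py w16
```

```text
time_s: 25.35
tcp_pos: [0.558, -0.1913, 0.1083]
eef_rot: [179.9, -0.1, -123.9]
contact_force: [0.8, 0.2, -0.7]
gripper_width: 0.0356
25.35 [ 0.55795836 -0.19126216  0.10828883] [ 1.79932226e+02 -1.42267981e-01 -1.23932362e+02] to hole [-4.80839431e-05  5.41841762e-04  5.72895663e-02]
rim front [326.  90.]
rim L [125. 286.]
rim R [527. 286.]
bevel front [326.  71.]
base front [322. 157.]
base L [147. 325.]
base R [495. 325.]
```

View pics/w16.png

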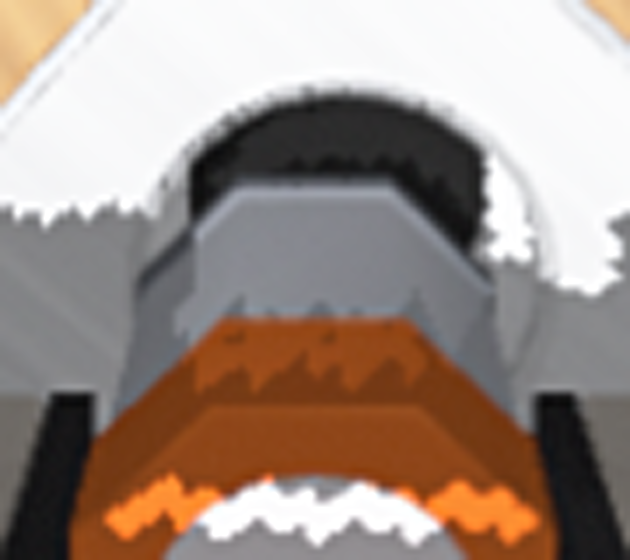

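View pics/w16f.png

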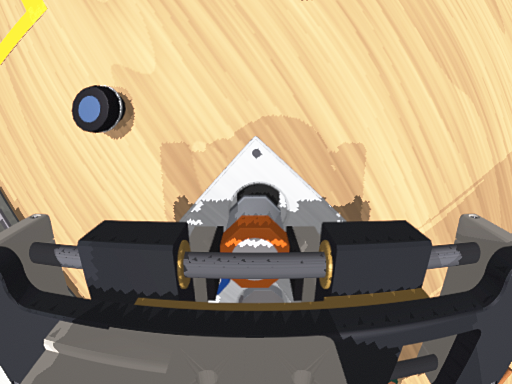

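```bash
python3 -m inch '0.0013 0.001 0.003 0 0 0 0.2; 0 0 0.006 0 0 0 0.2; 0 0 0.006 0 0 0 0.2; 0 0 0.004 0 0 0 0.2; 0 0 0 0 0 0 0.2; 0 0 0 0 0 0 0.2; 0 0 0 0 0 0 0.2'
python3 v.py w17
```

```text
time_s: 25.98
tcp_pos: [0.5561, -0.1914, 0.0884]
eef_rot: [179.9, -0.2, -123.9]
contact_force: [0.4, 0.3, -2.0]
gripper_width: 0.0357
25.9833 [ 0.55613377 -0.19144249  0.0884315 ] [ 179.86881783   -0.18249854 -123.90276808] to hole [-0.00119277 -0.00088983  0.03742595]
rim front [313. 148.]
rim L [ 94. 359.]
rim R [531. 360.]
bevel front [313. 128.]
base front [322. 157.]
base L [147. 325.]
base R [495. 326.]
```

View pics/w17.png

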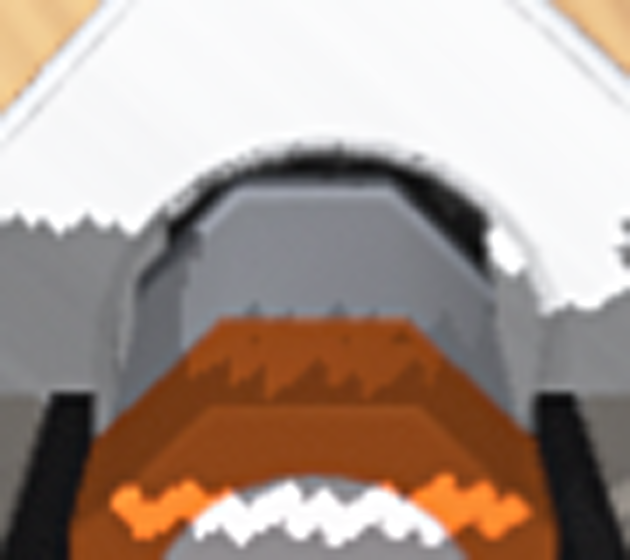

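```bash
python3 -m inch '0 0.0006 0.003 0 0 0 0.2; 0 0 0.006 0 0 0 0.2; 0 0 0.006 0 0 0 0.2; 0 0 0.004 0 0 0 0.2; 0 0 0 0 0 0 0.2; 0 0 0 0 0 0 0.2; 0 0 0 0 0 0 0.2'
python3 -m inch '0 0 0.004 0 0 0 0.2; 0 0 0.005 0 0 0 0.2; 0 0 0.0025 0 0 0 0.2; 0 0 0 0 0 0 0.2; 0 0 0 0 0 0 0.2; 0 0 0 0 0 0 0.2'
```

```text
time_s: 26.62
tcp_pos: [0.5555, -0.1912, 0.0695]
eef_rot: [179.9, -0.2, -123.9]
contact_force: [1.1, 0.5, -2.1]
gripper_width: 0.0359
time_s: 27.12
tcp_pos: [0.5555, -0.1912, 0.058]
eef_rot: [179.9, -0.2, -123.9]
contact_force: [-0.2, 0.1, -0.8]
gripper_width: 0.0361
```

```bash
python3 -m inch '0 0 0.002 0 0 0 0.2; 0 0 0.001 0 0 0 0.2; 0 0 0 0 0 0 0.2; 0 0 0 0 0 0 0.2'
python3 -m inch '0 0 0.0012 0 0 0 0.2; 0 0 0 0 0 0 0.2; 0 0 0 0 0 0 0.2'
python3 -m inch '0 0 0.001 0 0 0 0.2; 0 0 0 0 0 0 0.2; 0 0 0 0 0 0 0.2'
```

```text
time_s: 27.45
tcp_pos: [0.5554, -0.1911, 0.0549]
eef_rot: [179.9, -0.2, -123.9]
contact_force: [0.0, 0.0, -1.5]
gripper_width: 0.0355
time_s: 27.7
tcp_pos: [0.5553, -0.1911, 0.0537]
eef_rot: [179.9, -0.2, -123.9]
contact_force: [-0.8, 0.1, -2.1]
gripper_width: 0.036
time_s: 27.95
tcp_pos: [0.5556, -0.1911, 0.053]
eef_rot: [179.9, -0.2, -123.9]
contact_force: [-0.4, -0.3, 0.1]
gripper_width: 0.0351
```

```bash
python3 -m inch '0 0 0.0009 0 0 0 0.2; 0 0 0 0 0 0 0.2; 0 0 0 0 0 0 0.2'
python3 -m inch '0 0 0 0 0 0 0.45; 0 0 0 0 0 0 0.7; 0 0 0 0 0 0 0.7; 0 0 0 0 0 0 0.7; 0 0 0 0 0 0 0.7'
```

```text
time_s: 28.2
tcp_pos: [0.5556, -0.1911, 0.053]
eef_rot: [179.9, -0.2, -123.9]
contact_force: [-3.6, 1.3, 8.0]
gripper_width: 0.0358
time_s: 28.62
tcp_pos: [0.5554, -0.1911, 0.0517]
eef_rot: [179.9, -0.2, -123.9]
contact_force: [-0.6, 0.1, 0.2]
gripper_width: 0.0589
```

```bash
python3 -m inch '0 0 -0.01 0 0 0 0.7; 0 0 -0.03 0 0 0 0.7; 0 0 -0.035 0 0 0 0.8; 0 0 -0.035 0 0 0 1; 0 0 -0.02 0 0 0 1; -0.03 0 0 0 0 0 1; -0.035 0 0 0 0 0 1; -0.035 0 0 0 0 0 1; -0.02 0 0 0 0 0 1; 0 0 0 0 0 0 1; 0 0 0 0 0 0 1; 0 0 0 0 0 0 1'
python3 - <<'E'
from h import *
im=r.capture("wrist"); cv2.imwrite("pics/w18.png",cv2.resize(im[:,:,::-1],(800,600),interpolation=cv2.INTER_CUBIC))
for n in("scene","side"):
  p=r.camera_params(n);c=proj((.5713,-.1235,.05),p).astype(int)
  im=r.capture(n)[c[1]-60:c[1]+60,c[0]-80:c[0]+80,::-1]; cv2.imwrite(f"pics/{n}18.png",cv2.resize(im,(800,600),interpolation=cv2.INTER_CUBIC))
E
```

```text
time_s: 29.62
tcp_pos: [0.6224, -0.0915, 0.1816]
eef_rot: [179.9, -0.2, -123.9]
contact_force: [-0.4, -1.2, -0.2]
gripper_width: 0.0878
```

View pics/w18.png

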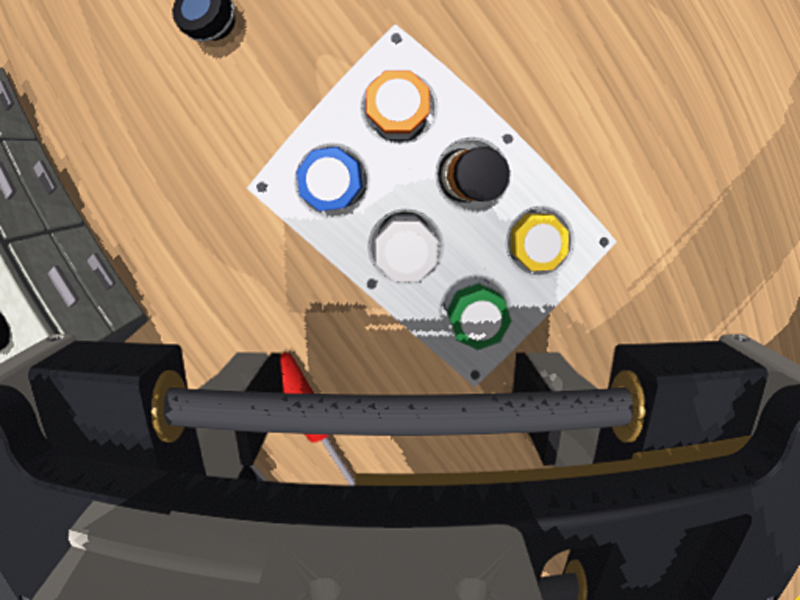

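View pics/scene18.png

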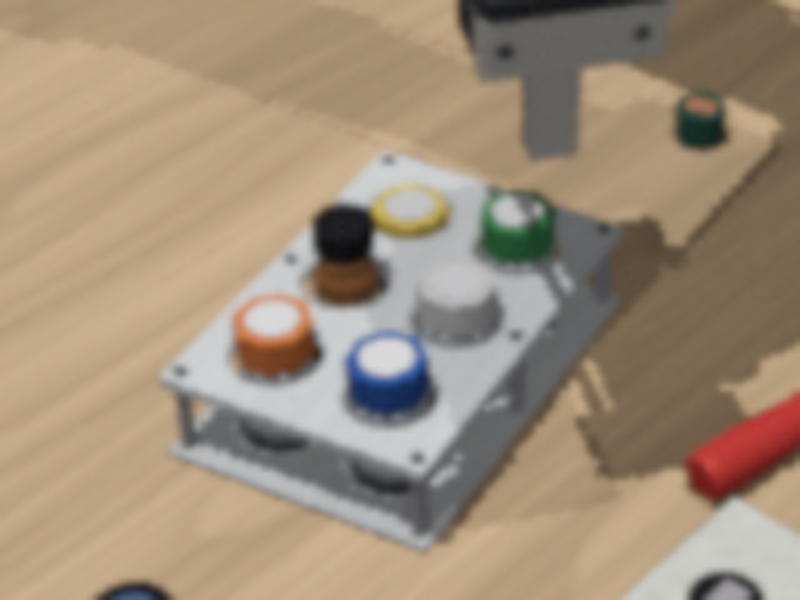

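View pics/side18.png

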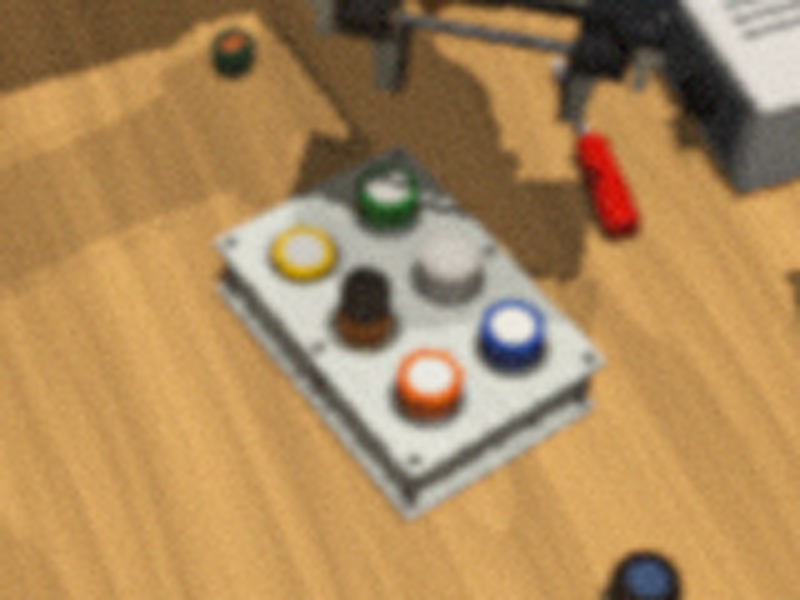

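Both canisters sit caps up, flush with the others. In the wrist view, orange in cell 0 is at (398,103) and blue in cell 3 is at (330,180). In the scene crop both caps stick up as far as the green and white ones. The gripper is clear, so I am handing in.

Run:
```python
from plant import r
st=r.get_state(); print(st["time_s"],st["contact_force"]); print(r.close_job())
```

```text
29.7667 [-0.67464499  0.89813522 -0.12454114]
the job is handed in; nothing more can be done
None
```

The job is done and handed in at 29.8 s of the 59 s allowed; the hand-in gave no verdict.

- **Blue canister:** I picked it up lying down, turned it upright, stood it on the bench cap up and let go. I then gripped it again from above and lowered it into cell 3.
- **Orange canister:** I took the orange one from beside its two purple look-alikes and lowered it into cell 0.
- **Seating:** Both slid into their holes without touching. I felt the pad at the expected height, pressing with about 5 N for blue and 8 N for orange, before letting go.
- **Last checks:** In the wrist, scene and side pictures, both stand caps up and about as proud as the white and green canisters. The four things in the other cells, and the mount, eyepiece and screwdriver in view, look undisturbed. The open gripper was well above the rack, reading about zero force.
- **Disagreements:** The wrist pictures put each canister's base 1.5 to 2.4 mm off the tool's centre line, so I moved the orange one by 1 to 2 mm. Setting blue upright pressed on the bench with up to about 19 N before I backed off. I did not look again at the purple look-alikes or the lens brush after the last move.

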